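# Weigh a batch of grain samples and tally it

## Task

Put every orange-lidded sample pot into the green carrier, then lift the carrier by the orange handle of its spring balance until it hangs clear of the bench with all of the pots aboard, hold it there steadily for about two seconds so that it can be read, and set it down on the blue mat, centred and lined up with it. Then take the tally clicker to the steel strike pad, push its end button fully in against the pad to count the batch, and stand the clicker back upright on the middle of its cork coaster. Leave the blue-lidded blank pot, the beaker and the capped bottle where they are.

Things in the scene. Friction and masses are not known exactly. Their poses are not given: they have to be found in the camera images.
- carrier: green sample carrier, open tray 130 (its x) by 236 mm (its y), floor 5 mm, walls 5 mm thick: long sides 28, ends 14 mm high. Four bays, one pot each, centres x +-31, y +-78 mm, parted by an aluminium panel at y=0 (8 mm thick, 60 high) and a rib at x=0 (4 mm thick, 18 high). On the panel a white balance tube (26 mm dia., to 105 mm high), orange handle above it. 0.38 kg empty. Origin: centre of its underside, z up
- handle (a point): centre of the orange lifting handle of the balance, straight above the carrier's origin (142 mm up when the spring is slack). Grip plate 70 mm along the carrier's x, 20 mm thick along its y, 36 mm tall about this point, with a cap 78 x 22 mm, 6 mm high, on top. Below the plate, 19 mm of thin rod, then the tube
- balance (a joint): stretch of the spring balance in m: 0 slack (resting), up to 0.060 (stop). The handle slides straight up along the carrier's z against a spring of 200 N/m; a loaded carrier stretches it about 24 to 48 mm before its tray leaves the table
- mat: blue mat with a white border line, fixed, 170 mm (its x) by 270 mm (its y), 3 mm thick; origin: centre of its underside; turned as the carrier must be (half a turn does not matter)
- clicker_neck (a point): tally clicker, loose, 92 mm tall, standing on its own broad blue end button (52 mm across), 95 g. Heights above its foot: white body 56 mm across 14 to 36 mm; grey neck 24 mm across 36 to 84 mm (grip here); blue head 27 mm across 84 to 92 mm. This point: on its axis, mid-neck, 60 mm above the foot (button out); z up
- button (a joint): how far the clicker's end button is pushed in, m: 0 out, 0.010 fully in; sprung, about 1.8 N to start and 5.3 N fully in; its own weight does not press it. It clicks at 0.007
- pad: strike pad: fixed dark steel disc 90 mm across, 12 mm high, black rubber top; origin: centre of its underside
- coaster: cork coaster, fixed, 110 mm across, 3 mm thick, on which the clicker stands at the start; origin: centre of its underside
- blank_mid (a point): blank pot, not part of the load: same size as the sample pots, clear with a BLUE lid, standing among them; this point is its centre, 25 mm up
- beaker: glass beaker 64 mm across, 85 mm high, origin at its underside; a bystander
- bottle: bottle with blue cap, 56 mm across, 110 mm high, origin at its underside; a bystander
- pot1_mid (a point): sample pot: closed round pot 48 mm across and 50 mm high, tan grain below, ORANGE lid, 70 to 140 g; this point is its centre, 25 mm above its foot. Some of the four pots may be absent
- pot2_mid (a point): sample pot: closed round pot 48 mm across and 50 mm high, tan grain below, ORANGE lid, 70 to 140 g; this point is its centre, 25 mm above its foot. Some of the four pots may be absent
- pot3_mid (a point): sample pot: closed round pot 48 mm across and 50 mm high, tan grain below, ORANGE lid, 70 to 140 g; this point is its centre, 25 mm above its foot. Some of the four pots may be absent
- pot4_mid (a point): sample pot: closed round pot 48 mm across and 50 mm high, tan grain below, ORANGE lid, 70 to 140 g; this point is its centre, 25 mm above its foot. Some of the four pots may be absent
Things that resemble listed ones, but are neither listed nor needed, are in the scene too. Leave any turquoise look-alike of the part that bears pot2_mid alone.

How it is judged:
On the way, in this order (a step that is already met when the one before it is completed fails the run):
1. all sample pots in the carrier, which hangs from its balance handle (spring stretched more than 12 mm) with its underside more than 12 mm above the bench, tilted less than 0.35 rad, for 1 s (x of pot1_mid in the frame of carrier between -0.062 and 0.062 m and y of pot1_mid in the frame of carrier between -0.115 and 0.115 m and z of pot1_mid in the frame of carrier between 0.01 and 0.05 m and x of pot2_mid in the frame of carrier between -0.062 and 0.062 m and y of pot2_mid in the frame of carrier between -0.115 and 0.115 m and z of pot2_mid in the frame of carrier between 0.01 and 0.05 m and x of pot3_mid in the frame of carrier between -0.062 and 0.062 m and y of pot3_mid in the frame of carrier between -0.115 and 0.115 m and z of pot3_mid in the frame of carrier between 0.01 and 0.05 m and x of pot4_mid in the frame of carrier between -0.062 and 0.062 m and y of pot4_mid in the frame of carrier between -0.115 and 0.115 m and z of pot4_mid in the frame of carrier between 0.01 and 0.05 m and height (world z) of carrier above 0.012 m and value of joint balance above 0.012 m and angle between carrier's own z axis and vertical below 0.35 rad), for 1 s.
2. the carrier stands on the mat, spring slack, all pots in it (x of pot1_mid in the frame of carrier between -0.062 and 0.062 m and y of pot1_mid in the frame of carrier between -0.115 and 0.115 m and z of pot1_mid in the frame of carrier between 0.01 and 0.05 m and x of pot2_mid in the frame of carrier between -0.062 and 0.062 m and y of pot2_mid in the frame of carrier between -0.115 and 0.115 m and z of pot2_mid in the frame of carrier between 0.01 and 0.05 m and x of pot3_mid in the frame of carrier between -0.062 and 0.062 m and y of pot3_mid in the frame of carrier between -0.115 and 0.115 m and z of pot3_mid in the frame of carrier between 0.01 and 0.05 m and x of pot4_mid in the frame of carrier between -0.062 and 0.062 m and y of pot4_mid in the frame of carrier between -0.115 and 0.115 m and z of pot4_mid in the frame of carrier between 0.01 and 0.05 m and x of carrier in the frame of mat between -0.035 and 0.035 m and y of carrier in the frame of mat between -0.035 and 0.035 m and angle between the x axis of carrier and the x axis of mat, either way round below 0.2 rad and angle between carrier's own z axis and vertical below 0.06 rad and height (world z) of carrier below 0.008 m and value of joint balance below 0.006 m and linear speed of carrier below 0.03 m/s), for 0.2 s.
3. the clicker's button is pushed in at least 7 mm on the strike pad (value of joint button above 0.007 m and horizontal distance between clicker_neck and pad below 0.045 m and height (world z) of clicker_neck above 0.055 m and contact force between clicker and pad above 1 N), for 0.05 s.
At the end, for the whole second after the job is handed in: every sample pot inside the carrier; the carrier on the mat, within 35 mm of its centre in each direction and within 0.2 rad of its direction, level, spring slack, at rest; the clicker upright within 30 mm of the middle of its coaster, button out (all of step 2 and horizontal distance between clicker_neck and coaster below 0.03 m and angle between clicker_neck's own z axis and vertical below 0.12 rad and height (world z) of clicker_neck below 0.07 m and value of joint button below 0.003 m); the robot touches nothing.
It fails at once if the blank pot, the beaker or the bottle moved more than 60 mm (distance of any of blank_mid, beaker, bottle from where it was at the start of the episode above 0.06 m).
Of pot1, pot2, pot3, pot4 only 2 to 4 are there at a start; the rules pass over those that are not, and their reading is None.
At some moment in a run one of pot1, pot2, pot3, pot4, clicker may be knocked a few centimetres aside while the robot is not near it.
Once in a run the grip may slacken for a moment while it holds something.
It also fails if it takes over 210 s, if anything falls off the work surface, if the arm or the gripper's body presses on something with over 40 N, if the wrist force passes 120 N, or if a joint passes its speed limit or range.

## Robot

A 7-joint arm with a two-finger parallel gripper is mounted at the origin on the work surface. World frame = base frame: x ahead of the robot, y to its left, z up, the work surface at z = 0. Lengths are in m, angles in rad, forces in N, time in s.
With the tool pointing down it reaches from about 0.425 to 0.875 m from the base axis. Payload 8.4 kg.
Tool frame: the origin (TCP) lies on the centre line of the jaws, within the pads' length; the fingertips stand 14 mm ahead of it and the grasp point (between the pads) lies 5 mm behind it; z points along the fingers, y is the direction in which the jaws open and shut (so a half turn about z gives the same grasp; the last joint's range is limited). The gripper opens to 87 mm and grips with 3 to 60 N. Pads are 19 mm wide; open, the fingers measure 117 mm over their backs; the gripper's body (75 mm by 190 mm) begins 51 mm behind the grasp point.
Start: joints at [1.047, 0.333, 0.04, 1.465, -0.013, 1.343, -0.059], TCP at [0.268, -0.592, 0.237] pointing down, gripper open.
Joint ranges: [-2.58, 2.58], [-0.38, 2.09], [-1.3, 1.39], [0.25, 2.4], [-1.5, 4.64], [0.08, 2.09], [-2.65, 2.65]. Speed limits (rad/s): [2.22, 2.22, 2.79, 2.79, 3.14, 3.14, 3.14].

## Interface

Orientations are given as [roll, pitch, yaw] about the fixed x, y, z axes, in that order (R = Rz(yaw) Ry(pitch) Rx(roll)).
In Python, from station import bot gives the robot as it stands.
- The arm moves only by the tool send_rows, never from a script. Its argument "rows" is a list of rows, each a list of 3 entries, a list of its own where there are three numbers: the closure, from 0 (fully open) to 1 (shut), then the shift along the tool's x, y, z in units of 60 mm (1.0 is 60 mm), then the turn, a rotation vector about the tool's x, y, z in rad. A call has 1 to 8 rows; each row is the pose to reach, as a shift and turn from the pose commanded when the call began, along the tool's axes at that moment; what a row does not reach only later rows make up. A row lasts 1/8 s, in which the tool goes at most 62.5 mm and 10.7 degrees, less where a joint would pass 70% of its speed; a pose out of reach is approached as far as the arm can. A call with a gripper value outside its range is refused whole. The fingers move at their own pace and stop on an object; "squeeze" is the grip in N (left out, the last holds). Time passes only in rows, so rows that repeat a pose let the fingers close. It gives the time, the measured TCP pose, the force and the opening at its end, in the units of the state.
- bot.get_obs(): the state, without advancing time (a new reading comes with each control period).
- bot.grab_frame(name): name is "side" or "top"; returns a dict with "image" (400x640x3 uint8, blue, green, red), "vertical_fov" (degrees; the focal length in pixels is half the picture's height over the tangent of half this angle, whatever the lens; pixels are square), "cx", "cy" (the principal point, pixels), "rvec" (rotation vector, rad) and "tvec" (3), from world to camera coordinates, as OpenCV has them. Camera axes: x right, y down, z forward; pixel columns grow to the right and rows downward; lengths in m; the calibration is good to about 2 mm. A picture is of the moment at which its call begins. There is no depth.
- bot.finish_job(): hands the job in, once; it reports no verdict.
The state is a dict: "time": time; "joint_positions": joint angles; "qvel": joint speeds; "effort": joint torques, N m; "position": TCP position; "tool_rot": TCP orientation; "ft_force": force on the tool from outside, world axes, zero at the start; "wrist_torque": the same for the moment, N m; "width": opening from 0.0 (shut) to 1.0 (fully open).
Only numpy, scipy, OpenCV 4.12 (cv2) and the standard library are available. Lean on these libraries where they do the work, as an engineer would, in place of code of your own. Each camera call takes 0.05 s, during which the arm holds its last target.

## Working session

There is one attempt and no reset: what is moved stays moved. The work goes in short steps, Python scripts to look and compute and a tool call to move; the robot and the scene stay as the last step left them, time stands still between calls to the robot, and variables do not carry over. Pictures are saved under pics/ and viewed, and the job is handed in when it is done.

Besides the shell and the picture viewer there is one more tool, called after "Emit:" as name(argument=value, ...), one argument or row to a line, values as JSON. send_rows: Moves the arm, as the interface text tells. Its arguments: {"type":"object","properties":{"rows":{"type":"array"},"squeeze":{"type":"number"}},"required":["rows"]}

```bash
mkdir -p pics; ls; cat > h.py <<'E'
import numpy as np, cv2
from station import bot
def shot(name,fn):
    f=bot.grab_frame(name); cv2.imwrite('pics/'+fn,f['image']); np.savez('pics/'+fn+'.npz',**{k:np.array(f[k]) for k in f}); return f
def cam(f):
    R=cv2.Rodrigues(np.array(f['rvec'],float))[0]; t=np.array(f['tvec'],float).ravel()
    fl=200/np.tan(np.radians(float(f['vertical_fov']))/2)
    return R,t,fl,float(f['cx']),float(f['cy'])
def ray(f,u,v,z):
    R,t,fl,cx,cy=cam(f); d=R.T@np.array([(u-cx)/fl,(v-cy)/fl,1]); c=-R.T@t
    return c+d*(z-c[2])/d[2]
def proj(f,p):
    R,t,fl,cx,cy=cam(f); q=R@np.array(p)+t; return q[0]/q[2]*fl+cx,q[1]/q[2]*fl+cy
E
python3 - <<'E'
from h import *
o=bot.get_obs(); print(o)
for n in('side','top'):
    f=shot(n,n+'0.png'); print({k:f[k] for k in f if k!='image'}); R,t,*_=cam(f); print(-R.T@t)
E
```

```text
pics
{'time': 0.0, 'joint_positions': array([ 1.04679846,  0.33389894,  0.0398523 ,  1.46627871, -0.01338616,
        1.34327858, -0.05851405]), 'qvel': array([ 0.00056189, -0.00218567,  0.0009719 , -0.00123086, -0.00064198,
       -0.00065267, -0.00087974]), 'effort': array([-1.67933831e-04, -6.56355715e+01,  1.33502562e+00, -4.03807855e+01,
       -5.96628617e-02,  4.48108034e-02,  1.63893492e-04]), 'position': array([ 0.26768809, -0.59183301,  0.23566305]), 'tool_rot': array([-3.13999882e+00,  1.14748847e-04,  4.24790039e-01]), 'ft_force': array([-0.15643235, -0.51391009,  0.39193889]), 'wrist_torque': array([-0.05004408, -0.00908136, -0.00440623]), 'width': 0.9961082744614445}
{'vertical_fov': 55.957204252229836, 'cx': 321.1666938496606, 'cy': 198.2013980162552, 'rvec': array([ 0.93812538, -2.40308534,  1.18425688]), 'tvec': array([0.36121498, 0.30223227, 0.83667647])}
[-0.0415664   0.60264638  0.74628259]
{'vertical_fov': 56.91431452040215, 'cx': 316.1851785433234, 'cy': 198.36076793285986, 'rvec': array([ 2.16775216, -2.22636865,  0.06343437]), 'tvec': array([-0.00879118,  0.48003499,  1.09370718])}
[ 0.42155094 -0.01514055  1.11748461]
```

View pics/top0.png

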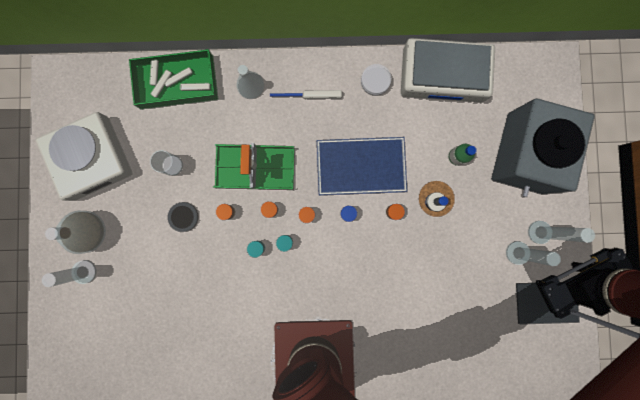

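View pics/side0.png

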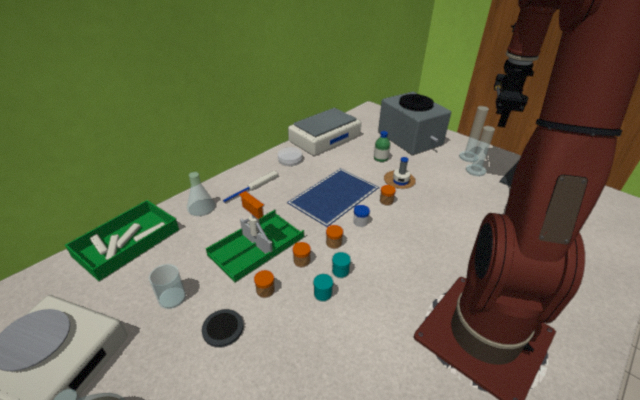

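The top view shows the carrier around (255,167), the mat at (362,166) and four orange pots at (225,212), (269,210), (307,215) and (397,212). The blank is at (349,214), the clicker on its coaster at (437,199), the pad at (183,217), the beaker at (170,163) and the bottle at (463,155). The two teal look-alikes are near (256,249) and (285,243).

```bash
cat >> h.py <<'E'
def blobs(f,lo,hi,amin=20,win=None):
    hsv=cv2.cvtColor(f['image'],cv2.COLOR_BGR2HSV); m=cv2.inRange(hsv,np.array(lo),np.array(hi))
    if win is not None:
        k=np.zeros_like(m); k[win[1]:win[3],win[0]:win[2]]=1; m=m*k
    m=cv2.morphologyEx(m,cv2.MORPH_CLOSE,np.ones((3,3),np.uint8))
    cs,_=cv2.findContours(m,cv2.RETR_EXTERNAL,cv2.CHAIN_APPROX_NONE)
    return [c for c in cs if cv2.contourArea(c)>=amin]
OR=((5,150,80),(18,255,255)); BL=((105,120,60),(125,255,255)); GR=((55,120,40),(75,255,255))
def pots(f,win=None,col=OR,z=.05,amin=20):
    for c in blobs(f,*col,win=win,amin=amin):
        (u,v),r=cv2.minEnclosingCircle(c); M=cv2.moments(c); u,v=M['m10']/M['m00'],M['m01']/M['m00']
        print('px',round(u,1),round(v,1),'A',cv2.contourArea(c),'r',round(r,1),'xyz',ray(f,u,v,z).round(4))
E
python3 - <<'E'
from h import *
for n in('top','side'):
    f=dict(np.load(f'pics/{n}0.png.npz')); print(n); pots(f); print('blue');pots(f,col=BL)
f=dict(np.load('pics/top0.png.npz'))
# carrier outline, mat outline
for nm,col,win,z in(('carrier',GR,(205,135,305,200),.028),('mat',((100,80,40),(125,255,255)),(312,132,412,200),.003)):
    cs=blobs(f,*col,win=win,amin=30); pts=np.vstack(cs); r=cv2.minAreaRect(pts); b=cv2.boxPoints(r); print(nm,r); w=np.array([ray(f,u,v,z) for u,v in b]); print(w.round(4), w.mean(0).round(4), np.linalg.norm(w[0]-w[1]),np.linalg.norm(w[1]-w[2]))
b=f['image'][120:280,150:500]; cv2.imwrite('pics/top0z.png',cv2.resize(b,None,fx=2.28,fy=2.28,interpolation=cv2.INTER_CUBIC))
E
```

```text
top
px 306.3 214.4 A 170.0 r 7.8 xyz [0.4319 0.0083 0.05  ]
px 395.5 211.3 A 182.0 r 8.3 xyz [ 0.4341 -0.25    0.05  ]
px 223.8 211.4 A 174.5 r 8.0 xyz [0.447  0.2464 0.05  ]
px 268.5 209.1 A 173.0 r 7.9 xyz [0.4503 0.1171 0.05  ]
px 244.7 158.6 A 209.0 r 14.4 xyz [0.599  0.1835 0.05  ]
blue
px 348.5 213.1 A 171.0 r 7.8 xyz [ 0.4326 -0.1135  0.05  ]
px 443.0 200.6 A 51.5 r 4.7 xyz [ 0.4613 -0.3888  0.05  ]
px 470.4 150.0 A 61.0 r 4.9 xyz [ 0.6073 -0.4758  0.05  ]
px 394.4 160.6 A 433.5 r 34.4 xyz [ 0.5819 -0.2522  0.05  ]
px 285.5 94.5 A 31.0 r 15.5 xyz [0.7857 0.0606 0.05  ]
side
px 519.0 304.7 A 340.5 r 22.8 xyz [-0.0304 -0.0849  0.05  ]
px 481.6 353.5 A 3758.0 r 69.1 xyz [-0.0176  0.0848  0.05  ]
px 263.7 281.0 A 320.0 r 12.7 xyz [0.4362 0.2582 0.05  ]
px 300.9 251.6 A 261.5 r 11.3 xyz [0.4392 0.1313 0.05  ]
px 574.6 258.8 A 373.5 r 25.0 xyz [-0.0842 -0.3242  0.05  ]
px 333.8 233.3 A 216.5 r 10.8 xyz [0.4225 0.0224 0.05  ]
px 251.6 204.3 A 317.0 r 15.6 xyz [0.6789 0.094  0.05  ]
px 387.6 191.2 A 159.5 r 10.3 xyz [ 0.4245 -0.236   0.05  ]
px 553.9 199.7 A 4664.5 r 86.7 xyz [ 0.03 -
[... 395 characters left out ...]
 r 3.2 xyz [ 0.4891 -0.4321  0.05  ]
px 338.5 138.1 A 44.5 r 9.9 xyz [ 0.7519 -0.3885  0.05  ]
px 383.8 133.4 A 28.0 r 3.7 xyz [ 0.6485 -0.5392  0.05  ]
carrier ((253.74356079101562, 166.58950805664062), (78.7406997680664, 42.615055084228516), 1.080924153327942)
[[0.52   0.2798 0.028 ]
 [0.6472 0.2759 0.028 ]
 [0.6366 0.0418 0.028 ]
 [0.5095 0.0472 0.028 ]] [0.5783 0.1612 0.028 ] 0.1271727597662422 0.23426676568099913
mat ((361.25640869140625, 165.40972900390625), (49.0407829284668, 82.0943603515625), 87.70938873291016)
[[ 0.6502 -0.0356  0.003 ]
 [ 0.6538 -0.2863  0.003 ]
 [ 0.5038 -0.2864  0.003 ]
 [ 0.5004 -0.0374  0.003 ]] [ 0.577  -0.1614  0.003 ] 0.25068808638499535 0.15009576756548065
```

View pics/top0z.png

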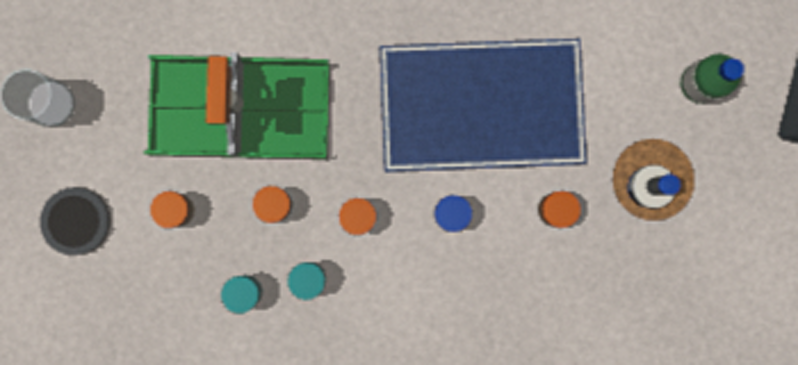

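```bash
python3 - <<'E'
from h import *
ft=dict(np.load('pics/top0.png.npz'));fs=dict(np.load('pics/side0.png.npz'))
# mat from side incl. outline
M=((100,80,40),(125,255,255))
for f,win in((ft,(312,132,412,200)),(fs,(285,165,382,226))):
    c=max(blobs(f,*M,win=win,amin=30),key=cv2.contourArea); h=cv2.convexHull(c)
    w=np.array([ray(f,u,v,.003)[:2] for u,v in h[:,0]],np.float32); r=cv2.minAreaRect(w); print('mat',r)
# coaster
C=((8,60,60),(20,180,230))
for f,win in((ft,(410,175,465,222)),(fs,(378,165,422,192))):
    for c in blobs(f,*C,win=win,amin=60):
        h=cv2.convexHull(c); w=np.array([ray(f,u,v,.003)[:2] for u,v in h[:,0]],np.float32); print('coaster',cv2.minEnclosingCircle(w),cv2.fitEllipse(h))
# pad
for f,win in((ft,(160,195,205,240)),(fs,(195,305,250,350))):
    c=max(blobs(f,(0,0,0),(180,255,75),win=win,amin=60),key=cv2.contourArea)
    w=np.array([ray(f,u,v,.012)[:2] for u,v in c[:,0]],np.float32); print('pad',cv2.minEnclosingCircle(w), w.min(0),w.max(0))
# pots: rays of orange blob outlines at lid top
for f in(ft,fs):
  for c in blobs(f,*OR,amin=100):
    w=np.array([ray(f,u,v,.05)[:2] for u,v in c[:,0]],np.float32)
    if .3<w[:,0].mean()<.7: print('or',w.min(0),w.max(0))
b=fs['image'][120:350,150:450]; cv2.imwrite('pics/side0z.png',cv2.resize(b,None,fx=2.6,fy=2.6,interpolation=cv2.INTER_CUBIC))
E
```

```text
mat ((0.5770749449729919, -0.16111500561237335), (0.15003420412540436, 0.24935796856880188), 0.7786099314689636)
mat ((0.5405194163322449, -0.1593020260334015), (0.21652905642986298, 0.24761457741260529), 0.4866080582141876)
coaster ((0.4706997275352478, -0.3849982023239136), 0.054712459444999695) ((436.2288818359375, 198.34178161621094), (35.513328552246094, 36.09677505493164), 135.9984893798828)
coaster ((0.46403101086616516, -0.35512635111808777), 0.07999420911073685) ((395.4897155761719, 181.25572204589844), (21.347591400146484, 39.60038757324219), 82.52132415771484)
pad ((0.4356447160243988, 0.3739451467990875), 0.041187357157468796) [0.39818653 0.33572403] [0.47279906 0.41344494]
pad ((0.43106064200401306, 0.38594380021095276), 0.045946601778268814) [0.38544703 0.34148702] [0.4767769  0.42926607]
or [ 0.41005918 -0.01392484] [0.45350802 0.02969334]
or [ 0.41188425 -0.27194652] [ 0.4554015  -0.22773565]
or [0.42512175 0.22546686] [0.46857774 0.26892948]
or [0.43006048 0.09546702] [0.47098216 0.13902059]
or [0.5566763  0.17039455] [0.63927466 0.19782333]
or [0.40366295 0.22935013] [0.4669978 0.2886974]
or [0.40657088 0.10015522] [0.47220817 0.16428334]
or [ 0.39268053 -0.00948954] [0.45234784 0.0602398 ]
or [0.6184295  0.06601616] [0.7455229  0.12203331]
or [ 0.39729324 -0.28009722] [ 0.45056832 -0.1833717 ]
or [ 0.20075405 -3.7031522 ] [ 1.4446384  -0.75351036]
```

View pics/side0z.png

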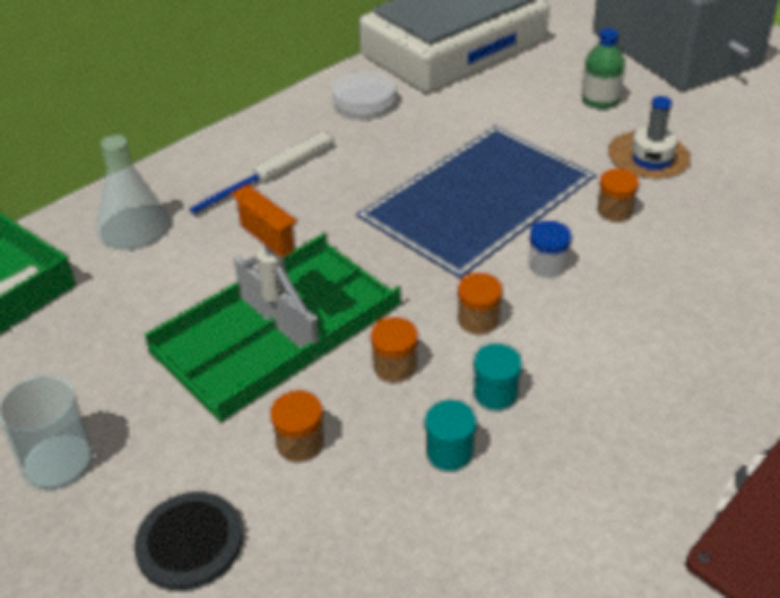

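```bash
python3 - <<'E'
from h import *
ft=dict(np.load('pics/top0.png.npz'));fs=dict(np.load('pics/side0.png.npz'))
c=blobs(ft,*OR,win=(225,135,262,185))[0]; r=cv2.minAreaRect(c)
w=np.array([ray(ft,u,v,.166) for u,v in cv2.boxPoints(r)]); print(r,w.round(4),w.mean(0))
# green base outline lower edge in side view: projected predicted carrier corners
for nm,f in(('top',ft),('side',fs)):
    yaw=-.045; c0=np.array([.578,.161]);X=np.array([np.cos(yaw),np.sin(yaw)]);Y=np.array([-X[1],X[0]])
    im=f['image'].copy(); im=cv2.resize(im,None,fx=4,fy=4,interpolation=cv2.INTER_CUBIC)
    for sx in(-.065,.065):
        for sy in(-.118,.118):
            for z in(0,.014): 
                p=c0+sx*X+sy*Y; u,v=proj(f,[*p,z]); cv2.circle(im,(int(4*u+2),int(4*v+2)),4,(255,0,255),1)
    for z in(.16,.166):
      for sx in (-.039,.039):
        for sy in(-.011,.011):
          p=c0+sx*X+sy*Y; u,v=proj(f,[*p,z]); cv2.circle(im,(int(4*u+2),int(4*v+2)),4,(255,255,0),1)
    cv2.imwrite('pics/ov_%s.png'%nm, im[500:850,780:1300] if nm=='top' else im[700:1120,780:1300])
E
```

```text
((244.70343017578125, 159.00753784179688), (8.438658714294434, 28.239896774291992), 2.12109637260437) [[0.5426 0.1748 0.166 ]
 [0.6163 0.1709 0.166 ]
 [0.6149 0.149  0.166 ]
 [0.5413 0.153  0.166 ]] [0.57877295 0.16194951 0.166     ]
```

View pics/ov_top.png

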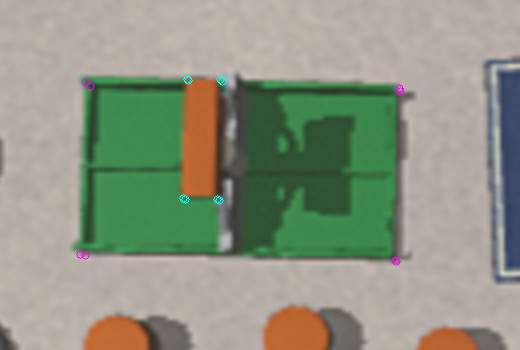

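View pics/ov_side.png

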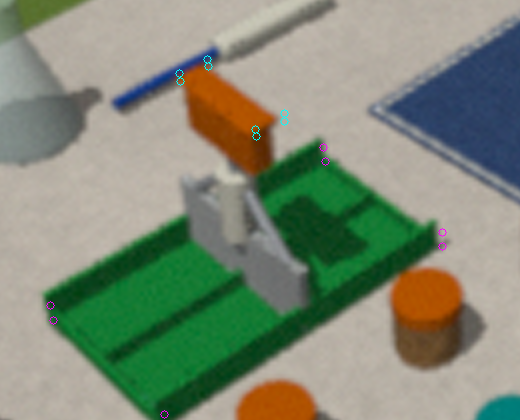

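```bash
cat >> h.py <<'E'
from scipy.spatial.transform import Rotation as Ro
def go(x,y,z,yaw=np.pi/2):
    o=bot.get_obs(); R=Ro.from_euler('xyz',o['tool_rot']); T=Ro.from_euler('xyz',[np.pi,0,yaw])
    d=R.inv().apply(np.array([x,y,z])-o['position'])/.06; r=(R.inv()*T).as_rotvec()
    print('t',round(o['time'],2),'pos',o['position'].round(4),'yaw',o['tool_rot'].round(3),'F',o['ft_force'].round(2),'w',round(o['width']*87,1)); print('shift',d.round(3),'turn',r.round(3))
E
python3 -c "
from h import *
go(.434,-.249,.14)"
```

```text
t 0.1 pos [ 0.2677 -0.5919  0.2358] yaw [-3.14   0.     0.425] F [-0.1  -0.35  0.33] w 86.7
shift [ 4.88  -4.062  1.601] turn [-1.000e-03 -1.000e-03 -1.146e+00]
```

Emit:
send_rows(
  rows=[
    [0,[4.88,-4.06,1.6],[0,0,-1.146]],
    [0,[4.88,-4.06,1.6],[0,0,-1.146]],
    [0,[4.88,-4.06,1.6],[0,0,-1.146]],
    [0,[4.88,-4.06,1.6],[0,0,-1.146]],
    [0,[4.88,-4.06,1.6],[0,0,-1.146]],
    [0,[4.88,-4.06,1.6],[0,0,-1.146]],
    [0,[4.88,-4.06,1.6],[0,0,-1.146]],
    [0,[4.88,-4.06,1.6],[0,0,-1.146]],
  ],
  squeeze=15,
)

```text
time: 1.1
position: [0.4343, -0.2489, 0.1402]
tool_rot: [-3.141, -0.0, 1.572]
ft_force: [-1.0, -1.6, -0.1]
width: 1.003
```

```bash
python3 -c "
from h import *
go(.434,-.249,.042)
f=shot('top','t1.png');g=shot('side','s1.png')
cv2.imwrite('pics/c1.png',np.vstack([f['image'][100:300,150:550],g['image'][100:300,200:600]]))
pots(f);pots(f,col=BL)"
```

```text
t 1.1 pos [ 0.4343 -0.2489  0.1402] yaw [-3.141 -0.     1.572] F [-0.99 -1.56 -0.15] w 87.3
shift [-0.003 -0.004  1.637] turn [-0.001 -0.     0.001]
px 306.3 214.4 A 170.0 r 7.8 xyz [0.4319 0.0083 0.05  ]
px 392.4 211.3 A 99.0 r 7.6 xyz [ 0.4343 -0.2409  0.05  ]
px 223.8 211.4 A 173.5 r 8.0 xyz [0.447  0.2463 0.05  ]
px 268.5 209.1 A 173.0 r 7.9 xyz [0.4503 0.1171 0.05  ]
px 638.1 212.1 A 47.5 r 22.1 xyz [ 0.413  -0.9543  0.05  ]
px 636.4 169.7 A 173.5 r 23.5 xyz [ 0.5365 -0.9584  0.05  ]
px 244.6 158.7 A 204.5 r 14.4 xyz [0.5987 0.1837 0.05  ]
px 348.5 213.1 A 171.0 r 7.8 xyz [ 0.4326 -0.1135  0.05  ]
px 470.4 150.0 A 61.0 r 4.9 xyz [ 0.6073 -0.4758  0.05  ]
px 389.2 165.6 A 650.5 r 31.5 xyz [ 0.5675 -0.2367  0.05  ]
px 443.2 96.7 A 39.0 r 16.6 xyz [ 0.7673 -0.4031  0.05  ]
px 285.5 94.5 A 31.0 r 15.5 xyz [0.7857 0.0606 0.05  ]
```

View pics/c1.png

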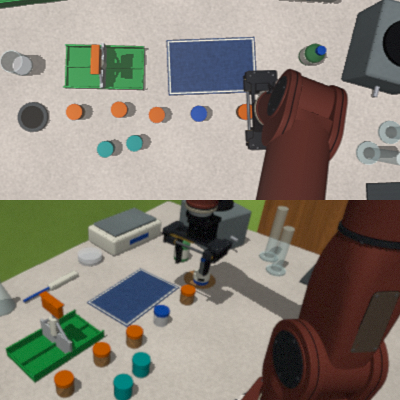

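The gripper is over pot D (crop (245,112) in the top view), jaws along x. I'll descend and close on it.

Emit:
send_rows(
  rows=[
    [0,[0,0,0.8],[0,0,0]],
    [0,[0,0,1.4],[0,0,0]],
    [0,[0,0,1.63],[0,0,0]],
    [0.6,[0,0,1.63],[0,0,0]],
    [0.8,[0,0,1.63],[0,0,0]],
    [0.8,[0,0,1.63],[0,0,0]],
    [0.8,[0,0,1.63],[0,0,0]],
    [0.8,[0,0,1.63],[0,0,0]],
  ],
  squeeze=15,
)

```text
time: 2.2
position: [0.4344, -0.2497, 0.0432]
tool_rot: [3.141, 0.0, 1.571]
ft_force: [-1.3, 0.9, 4.4]
width: 0.549
```

Emit:
send_rows(
  rows=[
    [0.8,[0,0,-0.6],[0,0,0]],
    [0.8,[0,0,-1.3],[0,0,0]],
    [0.8,[0,0,-1.5],[0,0,0]],
  ],
  squeeze=20,
)

```text
time: 2.58
position: [0.4355, -0.2501, 0.1353]
tool_rot: [3.138, 0.002, 1.571]
ft_force: [0.0, 1.4, -2.5]
width: 0.548
```

```bash
python3 -c "
from h import *
go(.605,.0757,.13,1.526)"
```

```text
t 2.58 pos [ 0.4355 -0.2501  0.1353] yaw [3.138e+00 2.000e-03 1.571e+00] F [ 0.04  1.35 -2.49] w 47.7
shift [5.43  2.825 0.086] turn [0.003 0.002 0.045]
```

Emit:
send_rows(
  rows=[
    [0.8,[0.8,0.4,0.05],[0,0,0.045]],
    [0.8,[1.7,0.9,0.05],[0,0,0.045]],
    [0.8,[2.6,1.35,0.05],[0,0,0.045]],
    [0.8,[3.5,1.8,0.05],[0,0,0.045]],
    [0.8,[4.4,2.25,0.08],[0,0,0.045]],
    [0.8,[5.1,2.65,0.08],[0,0,0.045]],
    [0.8,[5.43,2.82,0.08],[0,0,0.045]],
    [0.8,[5.43,2.82,0.08],[0,0,0.045]],
  ],
)

```text
time: 3.58
position: [0.6031, 0.0777, 0.127]
tool_rot: [-3.14, -0.001, 1.528]
ft_force: [-0.3, -0.6, -1.5]
width: 0.548
```

```bash
python3 -c "
from h import *
go(.605,.0757,.049,1.526)
f=shot('top','t2.png');g=shot('side','s2.png')
cv2.imwrite('pics/c2.png',cv2.resize(np.vstack([f['image'][120:270,150:400],g['image'][150:300,170:420]]),None,fx=2,fy=2))
pots(f)"
```

```text
t 3.58 pos [0.6031 0.0777 0.127 ] yaw [-3.140e+00 -1.000e-03  1.528e+00] F [-0.31 -0.63 -1.48] w 47.6
shift [-0.032  0.034  1.301] turn [-0.001 -0.001  0.002]
px 223.8 211.4 A 173.5 r 8.0 xyz [0.447  0.2463 0.05  ]
px 243.9 166.1 A 92.5 r 10.1 xyz [0.5771 0.1863 0.05  ]
px 636.9 178.1 A 291.5 r 51.0 xyz [ 0.5121 -0.9579  0.05  ]
```

View pics/c2.png

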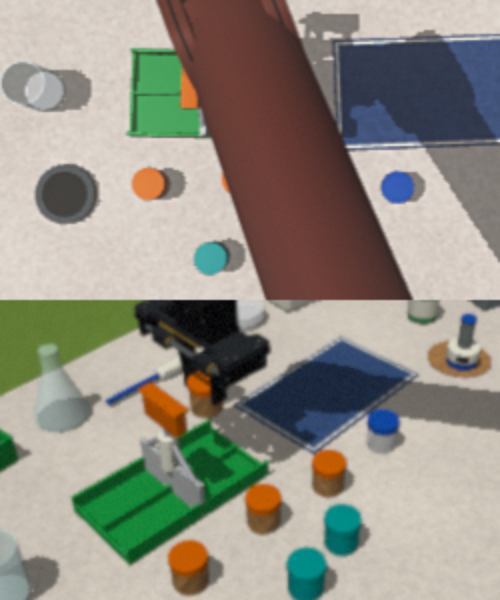

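In the side view the held pot is over the far right bay, clear of the handle. Next I lower it and release.

Emit:
send_rows(
  rows=[
    [0.8,[-0.03,0.03,0.4],[0,0,0]],
    [0.8,[-0.03,0.03,0.9],[0,0,0]],
    [0.8,[-0.03,0.03,1.2],[0,0,0]],
    [0.8,[-0.03,0.03,1.3],[0,0,0]],
    [0.8,[-0.03,0.03,1.3],[0,0,0]],
  ],
)

```text
time: 4.3
position: [0.6053, 0.0748, 0.0507]
tool_rot: [3.141, -0.001, 1.525]
ft_force: [-1.6, 3.3, 3.9]
width: 0.551
```

```bash
python3 -c "
from h import *
go(.605,.0757,.049,1.526)"
```

```text
t 4.3 pos [0.6053 0.0748 0.0507] yaw [ 3.141e+00 -1.000e-03  1.525e+00] F [-1.61  3.28  3.9 ] w 48.0
shift [ 0.015 -0.005  0.029] turn [ 0.001 -0.001 -0.001]
```

Emit:
send_rows(
  rows=[
    [0.8,[0,0,0.03],[0,0,0]],
    [0.34,[0,0,0.03],[0,0,0]],
    [0.34,[0,0,0.03],[0,0,0]],
    [0.34,[0,0,0.03],[0,0,0]],
    [0.34,[0,0,-0.5],[0,0,0]],
    [0.34,[0,0,-1.2],[0,0,0]],
    [0.34,[0,0,-1.8],[0,0,0]],
  ],
)

```text
time: 5.18
position: [0.6053, 0.074, 0.1594]
tool_rot: [3.141, 0.0, 1.525]
ft_force: [1.1, 0.3, 0.1]
width: 0.661
```

```bash
python3 -c "
from h import *
go(.432,.009,.14)
f=shot('top','t3.png');g=shot('side','s3.png')
cv2.imwrite('pics/c3.png',cv2.resize(np.vstack([f['image'][120:270,150:400],g['image'][150:300,170:420]]),None,fx=2,fy=2))
pots(f)"
```

```text
t 5.17 pos [0.6053 0.074  0.1594] yaw [3.141 0.    1.525] F [1.06 0.32 0.07] w 57.5
shift [-1.213 -2.836  0.322] turn [ 0.     0.    -0.045]
px 223.8 211.4 A 173.5 r 8.0 xyz [0.447  0.2463 0.05  ]
px 243.8 166.0 A 92.5 r 10.1 xyz [0.5773 0.1866 0.05  ]
px 636.8 177.3 A 298.0 r 51.5 xyz [ 0.5142 -0.958   0.05  ]
```

View pics/c3.png

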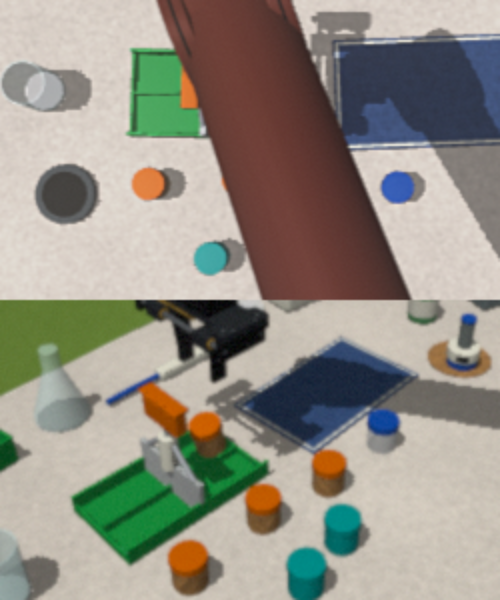

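The first pot stands in the far right bay. Pot C is next, at side crop (329,470).

Emit:
send_rows(
  rows=[
    [0,[0,-0.7,0],[0,0,-0.045]],
    [0,[-0.6,-1.6,0],[0,0,-0.045]],
    [0,[-1.2,-2.5,0],[0,0,-0.045]],
    [0,[-1.21,-2.84,0],[0,0,-0.045]],
    [0,[-1.21,-2.84,0.3],[0,0,-0.045]],
    [0,[-1.21,-2.84,0.3],[0,0,-0.045]],
  ],
)

```text
time: 6.02
position: [0.4306, 0.009, 0.1389]
tool_rot: [-3.14, 0.0, 1.57]
ft_force: [-0.7, -0.2, 0.4]
width: 0.997
```

```bash
python3 -c "
from h import *
go(.432,.009,.042)
g=shot('side','s4.png')
cv2.imwrite('pics/c4.png',cv2.resize(g['image'][150:330,170:470],None,fx=2.5,fy=2.5))
pots(g,win=(200,150,450,330))"
```

```text
t 6.03 pos [0.4306 0.009  0.1389] yaw [-3.14  0.    1.57] F [-0.66 -0.18  0.35] w 86.8
shift [0.    0.027 1.615] turn [-0.002  0.    -0.001]
px 438.7 317.0 A 464.5 r 23.5 xyz [0.0862 0.0666 0.05  ]
px 263.8 280.5 A 302.5 r 12.7 xyz [0.4373 0.257  0.05  ]
px 301.1 251.2 A 248.5 r 11.4 xyz [0.4398 0.1299 0.05  ]
px 334.0 232.3 A 194.5 r 10.3 xyz [0.4246 0.0191 0.05  ]
px 259.2 207.8 A 507.0 r 23.3 xyz [0.6505 0.0894 0.05  ]
```

View pics/c4.png

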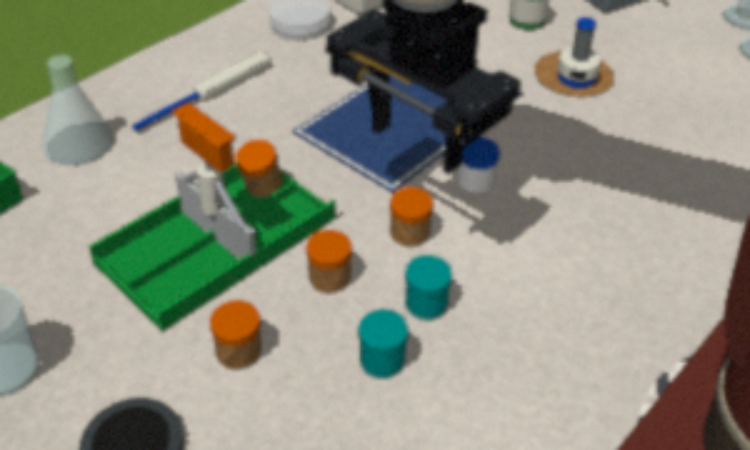

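Pot C (crop (411,215)) hasn't moved and sits under the open jaws. I'll descend and grip.

Emit:
send_rows(
  rows=[
    [0,[0,0.03,0.8],[0,0,0]],
    [0,[0,0.03,1.4],[0,0,0]],
    [0,[0,0.03,1.61],[0,0,0]],
    [0.6,[0,0.03,1.61],[0,0,0]],
    [0.8,[0,0.03,1.61],[0,0,0]],
    [0.8,[0,0.03,1.61],[0,0,0]],
    [0.8,[0,0.03,1.61],[0,0,0]],
    [0.8,[0,0.03,1.61],[0,0,0]],
  ],
  squeeze=20,
)

```text
time: 7.08
position: [0.4334, 0.0094, 0.0437]
tool_rot: [-3.142, 0.0, 1.571]
ft_force: [-2.3, -0.2, 4.8]
width: 0.548
```

Emit:
send_rows(
  rows=[
    [0.8,[0,0,-0.6],[0,0,0]],
    [0.8,[0,0,-1.3],[0,0,0]],
    [0.8,[0,0,-1.7],[0,0,0]],
    [0.8,[0,0,-1.7],[0,0,0]],
  ],
)

```text
time: 7.58
position: [0.4346, 0.0094, 0.1469]
tool_rot: [3.138, 0.001, 1.571]
ft_force: [-0.1, 0.2, -1.2]
width: 0.543
```

```bash
python3 -c "
from h import *
go(.5445,.1055,.13,1.526)"
```

```text
t 7.58 pos [0.4346 0.0094 0.1469] yaw [3.138e+00 1.000e-03 1.571e+00] F [-0.05  0.24 -1.23] w 47.2
shift [1.602 1.83  0.287] turn [0.003 0.001 0.045]
```

Emit:
send_rows(
  rows=[
    [0.8,[0.6,0.7,0.1],[0,0,0.045]],
    [0.8,[1.1,1.25,0.1],[0,0,0.045]],
    [0.8,[1.45,1.65,0.2],[0,0,0.045]],
    [0.8,[1.6,1.83,0.28],[0,0,0.045]],
    [0.8,[1.6,1.83,0.28],[0,0,0.045]],
    [0.8,[1.6,1.83,0.28],[0,0,0.045]],
  ],
)

```text
time: 8.32
position: [0.5425, 0.1044, 0.1282]
tool_rot: [-3.141, 0.001, 1.525]
ft_force: [-0.4, 0.3, -1.9]
width: 0.545
```

```bash
python3 -c "
from h import *
go(.5445,.1055,.0495,1.526)
g=shot('side','s5.png')
cv2.imwrite('pics/c5.png',cv2.resize(g['image'][150:330,170:470],None,fx=2.5,fy=2.5))"
```

```text
t 8.32 pos [0.5425 0.1044 0.1282] yaw [-3.141e+00  1.000e-03  1.525e+00] F [-0.41  0.27 -1.87] w 47.4
shift [0.021 0.034 1.312] turn [-0.001  0.001 -0.001]
```

View pics/c5.png

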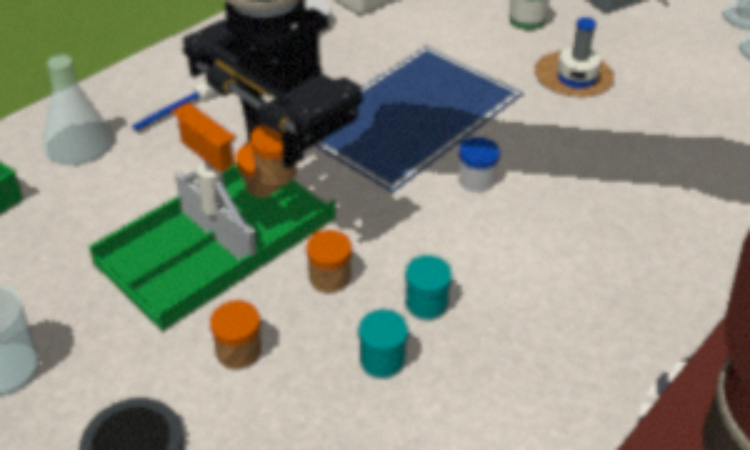

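Pot C is held over the near right bay, and the handle at (205,135) looks clear. I'll lower it slowly.

Emit:
send_rows(
  rows=[
    [0.8,[0.01,0.04,0.3],[0,0,0]],
    [0.8,[0.01,0.04,0.7],[0,0,0]],
    [0.8,[0.01,0.04,1.0],[0,0,0]],
    [0.8,[0.01,0.04,1.2],[0,0,0]],
    [0.8,[0.01,0.04,1.3],[0,0,0]],
    [0.8,[0.01,0.04,1.31],[0,0,0]],
  ],
)

```text
time: 9.12
position: [0.5458, 0.106, 0.0499]
tool_rot: [-3.141, -0.0, 1.526]
ft_force: [-0.6, -0.2, -1.1]
width: 0.55
```

Emit:
send_rows(
  rows=[
    [0.8,[0,0,0.03],[0,0,0]],
    [0.36,[0,0,0.03],[0,0,0]],
    [0.36,[0,0,0.03],[0,0,0]],
    [0.36,[0,0,0.03],[0,0,0]],
    [0.36,[0,0,-0.5],[0,0,0]],
    [0.36,[0,0,-1.2],[0,0,0]],
    [0.36,[0,0,-1.7],[0,0,0]],
    [0.36,[-0.1,-0.6,-1.7],[0,0,0]],
  ],
)

```text
time: 10.12
position: [0.5119, 0.1023, 0.1546]
tool_rot: [3.137, -0.002, 1.525]
ft_force: [-0.6, -0.4, -0.6]
width: 0.644
```

```bash
python3 -c "
from h import *
go(.4505,.118,.14)
g=shot('side','s6.png');f=shot('top','t6.png')
cv2.imwrite('pics/c6.png',cv2.resize(g['image'][150:330,170:470],None,fx=2.5,fy=2.5)); pots(f)"
```

```text
t 10.12 pos [0.5119 0.1023 0.1546] yaw [ 3.137e+00 -2.000e-03  1.525e+00] F [-0.61 -0.44 -0.63] w 56.0
shift [ 0.214 -1.035  0.238] turn [ 0.005 -0.002 -0.045]
px 219.7 213.6 A 52.5 r 6.9 xyz [0.441  0.2581 0.05  ]
px 638.1 212.2 A 49.5 r 22.1 xyz [ 0.4126 -0.9542  0.05  ]
px 636.6 170.4 A 213.0 r 23.5 xyz [ 0.5346 -0.9588  0.05  ]
px 284.2 154.9 A 73.0 r 7.1 xyz [0.6068 0.0683 0.05  ]
```

View pics/c6.png

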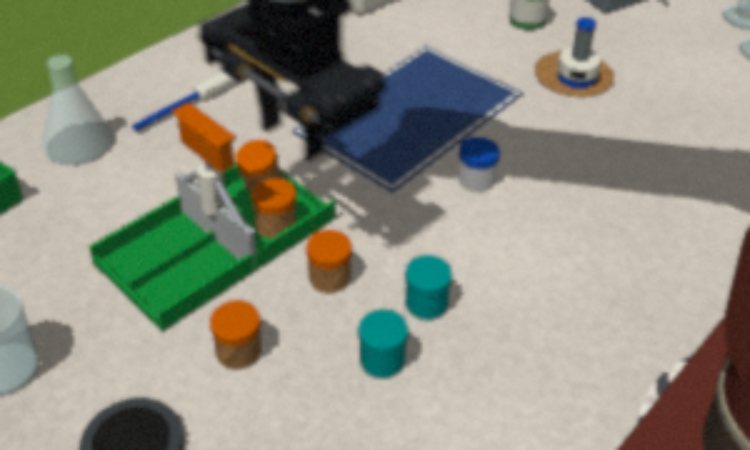

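```bash
python3 -c "
from h import *
go(.4505,.118,.14,1.31)"
```

```text
t 10.22 pos [0.5072 0.1014 0.1523] yaw [-3.141e+00  1.000e-03  1.526e+00] F [-0.86  0.36 -0.23] w 55.7
shift [ 0.234 -0.956  0.205] turn [-0.     0.001  0.216]
```

Emit:
send_rows(
  rows=[
    [0,[0,-0.5,0],[0,0,0.1]],
    [0,[0.23,-0.95,0.1],[0,0,0.216]],
    [0,[0.23,-0.95,0.2],[0,0,0.216]],
    [0,[0.23,-0.95,0.2],[0,0,0.216]],
  ],
)

```text
time: 10.72
position: [0.4535, 0.1176, 0.1397]
tool_rot: [-3.141, 0.0, 1.311]
ft_force: [-0.0, -0.1, -1.1]
width: 0.968
```

```bash
python3 -c "
from h import *
go(.4505,.118,.042,1.31)
g=shot('side','s7.png'); pots(g,win=(200,150,450,330))"
```

```text
t 10.72 pos [0.4535 0.1176 0.1397] yaw [-3.141  0.     1.311] F [-0.02 -0.11 -1.12] w 84.2
shift [-0.006 -0.05   1.628] turn [-0.     0.     0.001]
px 439.3 317.2 A 471.0 r 22.7 xyz [0.085  0.0662 0.05  ]
px 263.7 279.8 A 286.0 r 10.7 xyz [0.439  0.2557 0.05  ]
px 301.2 250.8 A 239.5 r 11.4 xyz [0.4406 0.1288 0.05  ]
px 265.2 214.1 A 727.0 r 31.1 xyz [0.6166 0.0959 0.05  ]
```

Pot B hasn't moved.

Emit:
send_rows(
  rows=[
    [0,[0,-0.05,0.7],[0,0,0]],
    [0,[0,-0.05,1.3],[0,0,0]],
    [0,[0,-0.05,1.63],[0,0,0]],
    [0.6,[0,-0.05,1.63],[0,0,0]],
    [0.8,[0,-0.05,1.63],[0,0,0]],
    [0.8,[0,-0.05,1.63],[0,0,0]],
    [0.8,[0,-0.05,1.63],[0,0,0]],
    [0.8,[0,-0.05,1.63],[0,0,0]],
  ],
  squeeze=20,
)

```text
time: 11.78
position: [0.4505, 0.1187, 0.0426]
tool_rot: [3.141, -0.0, 1.31]
ft_force: [-0.6, -1.5, 2.4]
width: 0.548
```

Emit:
send_rows(
  rows=[
    [0.8,[0,0,-0.6],[0,0,0]],
    [0.8,[0,0,-1.3],[0,0,0]],
    [0.8,[0,0,-1.8],[0,0,0]],
    [0.8,[0,0,-1.8],[0,0,0]],
  ],
)

```text
time: 12.28
position: [0.4516, 0.119, 0.1523]
tool_rot: [3.137, -0.001, 1.31]
ft_force: [0.3, -0.6, -1.0]
width: 0.549
```

```bash
python3 -c "
from h import *
X=np.array([.999,-.045]);Y=np.array([.045,.999]);c=np.array([.578,.161])
print(c+.031*X+.084*Y,c-.031*X+.057*Y,c+.031*X+.057*Y,c-.031*X+.084*Y)
p=c+.031*X+.057*Y
go(.447,.24,.152,1.526)
p=c-.031*X+.085*Y
print(p);go(p[0],p[1],.152,1.526)"
```

```text
[0.612749 0.243521] [0.549596 0.219338] [0.611534 0.216548] [0.550811 0.246311]
t 12.28 pos [0.4516 0.119  0.1523] yaw [ 3.137e+00 -1.000e-03  1.310e+00] F [ 0.29 -0.64 -1.03] w 47.7
shift [ 1.928 -0.595  0.005] turn [ 0.004 -0.001 -0.216]
[0.550856 0.24731 ]
t 12.28 pos [0.4516 0.119  0.1523] yaw [ 3.137e+00 -1.000e-03  1.310e+00] F [ 0.29 -0.64 -1.03] w 47.7
shift [2.492 1.046 0.012] turn [ 0.004 -0.001 -0.216]
```

Emit:
send_rows(
  rows=[
    [0.8,[0.8,-0.25,0],[0,0,-0.1]],
    [0.8,[1.6,-0.5,0],[0,0,-0.2]],
    [0.8,[1.93,-0.5,0],[0,0,-0.216]],
    [0.8,[2.1,0,0],[0,0,-0.216]],
    [0.8,[2.35,0.65,0.1],[0,0,-0.216]],
    [0.8,[2.49,1.05,0.2],[0,0,-0.216]],
    [0.8,[2.49,1.05,0.3],[0,0,-0.216]],
    [0.8,[2.49,1.05,0.3],[0,0,-0.216]],
  ],
)

```text
time: 13.28
position: [0.5484, 0.2464, 0.1307]
tool_rot: [-3.139, 0.001, 1.526]
ft_force: [0.1, -0.3, -0.8]
width: 0.549
```

```bash
python3 -c "
from h import *
go(.551,.2473,.049,1.526)
g=shot('side','s8.png');f=shot('top','t8.png')
cv2.imwrite('pics/c8.png',cv2.resize(g['image'][150:330,170:470],None,fx=2.5,fy=2.5)); pots(f)"
```

```text
t 13.28 pos [0.5484 0.2464 0.1307] yaw [-3.139e+00  1.000e-03  1.526e+00] F [ 0.09 -0.27 -0.78] w 47.8
shift [0.019 0.046 1.361] turn [-0.003  0.001 -0.   ]
px 271.9 175.8 A 171.5 r 8.0 xyz [0.5467 0.1054 0.05  ]
px 280.3 154.8 A 176.0 r 8.0 xyz [0.6076 0.0796 0.05  ]
px 244.8 158.7 A 204.0 r 14.4 xyz [0.5987 0.1834 0.05  ]
px 636.7 174.7 A 331.5 r 51.5 xyz [ 0.522  -0.9582  0.05  ]
```

View pics/c8.png

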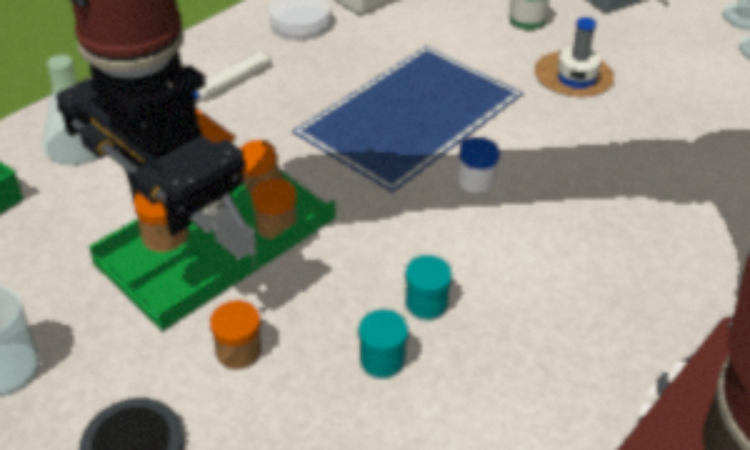

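Pots C and D measure within about 4 mm of where I meant them to be. Pot B is now over the near left bay, so I'll lower it.

Emit:
send_rows(
  rows=[
    [0.8,[0.01,0.04,0.4],[0,0,0]],
    [0.8,[0.01,0.04,0.8],[0,0,0]],
    [0.8,[0.01,0.04,1.1],[0,0,0]],
    [0.8,[0.01,0.04,1.3],[0,0,0]],
    [0.8,[0.01,0.04,1.36],[0,0,0]],
    [0.8,[0.01,0.04,1.36],[0,0,0]],
  ],
)

```text
time: 14.12
position: [0.5523, 0.2475, 0.0509]
tool_rot: [3.141, -0.0, 1.526]
ft_force: [0.1, 0.5, -0.3]
width: 0.548
```

Emit:
send_rows(
  rows=[
    [0.8,[0,0,0.03],[0,0,0]],
    [0.36,[0,0,0.03],[0,0,0]],
    [0.36,[0,0,0.03],[0,0,0]],
    [0.36,[0,0,0.03],[0,0,0]],
    [0.36,[0,0,-0.5],[0,0,0]],
    [0.36,[0,0,-1.2],[0,0,0]],
    [0.2,[0,-0.5,-1.6],[0,0,0]],
    [0,[0,-1.2,-1.6],[0,0,0]],
  ],
)

```text
time: 15.12
position: [0.4809, 0.2514, 0.1487]
tool_rot: [3.138, -0.002, 1.525]
ft_force: [-0.4, 1.4, 0.7]
width: 0.788
```

```bash
python3 -c "
from h import *
go(.447,.248,.042)
g=shot('side','s9.png');f=shot('top','t9.png')
cv2.imwrite('pics/c9.png',cv2.resize(g['image'][150:330,170:470],None,fx=2.5,fy=2.5)); pots(f);pots(g,win=(200,150,450,330))"
```

```text
t 15.12 pos [0.4809 0.2514 0.1487] yaw [ 3.138e+00 -2.000e-03  1.525e+00] F [-0.37  1.38  0.74] w 68.6
shift [-0.086 -0.568  1.776] turn [ 0.003 -0.002 -0.046]
px 224.8 211.3 A 162.0 r 8.2 xyz [0.4472 0.2434 0.05  ]
px 271.9 175.8 A 187.0 r 8.3 xyz [0.5465 0.1055 0.05  ]
px 225.7 174.6 A 121.0 r 8.1 xyz [0.5538 0.2396 0.05  ]
px 280.5 155.1 A 185.5 r 8.2 xyz [0.6067 0.0791 0.05  ]
px 244.7 158.7 A 210.5 r 14.6 xyz [0.5987 0.1836 0.05  ]
px 636.7 174.6 A 329.0 r 51.0 xyz [ 0.5222 -0.9582  0.05  ]
px 439.0 317.4 A 461.0 r 24.2 xyz [0.0854 0.0672 0.05  ]
px 263.8 279.4 A 277.0 r 10.6 xyz [0.4396 0.2549 0.05  ]
px 236.2 255.6 A 250.0 r 9.8 xyz [0.5478 0.2517 0.05  ]
px 285.3 229.3 A 22.5 r 5.9 xyz [0.5287 0.1009 0.05  ]
px 273.5 210.2 A 80.5 r 6.7 xyz [0.6123 0.0683 0.05  ]
px 228.0 172.9 A 49.0 r 13.9 xyz [0.8624 0.0415 0.05  ]
```

View pics/c9.png

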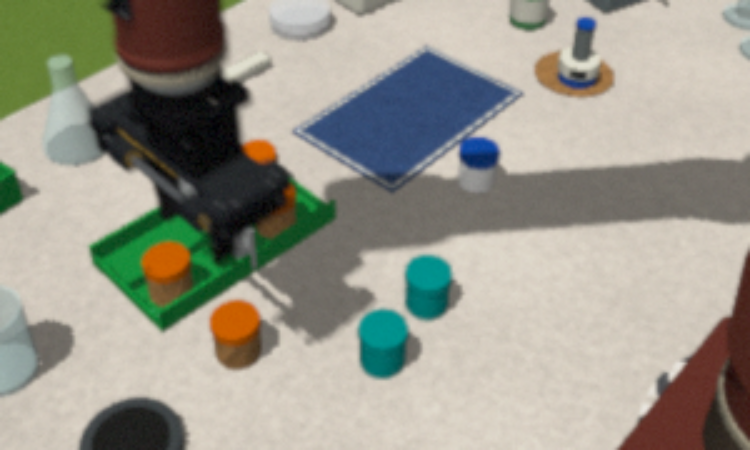

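Pot B is in the near left bay (crop (167,270)), and pot A hasn't moved (236,330).

Emit:
send_rows(
  rows=[
    [0,[-0.07,-0.57,0.1],[0,0,0]],
    [0,[-0.07,-0.57,0.1],[0,0,0]],
    [0,[-0.07,-0.57,0.9],[0,0,0]],
    [0,[-0.07,-0.57,1.5],[0,0,0]],
    [0,[-0.07,-0.57,1.77],[0,0,0]],
    [0.6,[-0.07,-0.57,1.77],[0,0,0]],
    [0.8,[-0.07,-0.57,1.77],[0,0,0]],
    [0.8,[-0.07,-0.57,1.77],[0,0,0]],
  ],
  squeeze=20,
)

```text
time: 16.23
position: [0.4467, 0.2483, 0.0416]
tool_rot: [3.14, -0.001, 1.526]
ft_force: [0.2, -1.4, -0.3]
width: 0.744
```

Emit:
send_rows(
  rows=[
    [0.8,[0,0,0],[0,0,0]],
    [0.8,[0,0,0],[0,0,0]],
    [0.8,[0,0,-0.6],[0,0,0]],
    [0.8,[0,0,-1.3],[0,0,0]],
    [0.8,[0,0,-1.8],[0,0,0]],
    [0.8,[0,0,-1.8],[0,0,0]],
  ],
)

```text
time: 16.98
position: [0.447, 0.2486, 0.1505]
tool_rot: [3.138, -0.001, 1.526]
ft_force: [-0.4, -1.0, -1.4]
width: 0.542
```

```bash
python3 -c "
from h import *
go(.6115,.2165,.155,1.526)"
```

```text
t 16.98 pos [0.447  0.2486 0.1505] yaw [ 3.138e+00 -1.000e-03  1.526e+00] F [-0.4  -0.95 -1.4 ] w 47.2
shift [-0.41   2.763 -0.065] turn [ 0.004 -0.001 -0.   ]
```

Emit:
send_rows(
  rows=[
    [0.8,[0,0.7,0],[0,0,0]],
    [0.8,[0,1.5,0],[0,0,0]],
    [0.8,[0,2.2,0],[0,0,0]],
    [0.8,[0,2.76,0],[0,0,0]],
    [0.8,[-0.2,2.76,0.1],[0,0,0]],
    [0.8,[-0.38,2.76,0.3],[0,0,0]],
    [0.8,[-0.38,2.76,0.3],[0,0,0]],
  ],
)

```text
time: 17.85
position: [0.6088, 0.2158, 0.1284]
tool_rot: [-3.139, 0.002, 1.525]
ft_force: [-0.3, -0.1, -1.5]
width: 0.544
```

```bash
python3 -c "
from h import *
go(.6115,.218,.049,1.526)
g=shot('side','s10.png');f=shot('top','t10.png')
cv2.imwrite('pics/c10.png',cv2.resize(np.vstack([g['image'][150:300,170:420],f['image'][120:270,150:400]]),None,fx=2,fy=2))"
```

```text
t 17.85 pos [0.6088 0.2158 0.1284] yaw [-3.139e+00  2.000e-03  1.525e+00] F [-0.26 -0.13 -1.55] w 47.3
shift [0.042 0.047 1.324] turn [-0.003  0.002 -0.001]
```

View pics/c10.png

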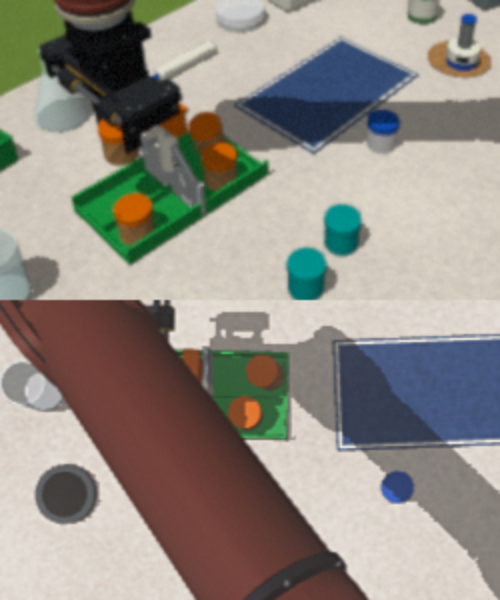

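Three pots are seated, and pot A is over the far left bay. I'll lower it.

Emit:
send_rows(
  rows=[
    [0.8,[0.05,0.04,0],[0,0,0]],
    [0.8,[0.05,0.04,0.4],[0,0,0]],
    [0.8,[0.05,0.04,0.8],[0,0,0]],
    [0.8,[0.05,0.04,1.1],[0,0,0]],
    [0.8,[0.05,0.04,1.27],[0,0,0]],
    [0.8,[0.05,0.04,1.33],[0,0,0]],
    [0.8,[0.05,0.04,1.33],[0,0,0]],
  ],
)

```text
time: 18.82
position: [0.613, 0.2208, 0.051]
tool_rot: [3.141, -0.0, 1.526]
ft_force: [-0.7, -0.2, -0.8]
width: 0.544
```

Emit:
send_rows(
  rows=[
    [0.8,[0,0,0.03],[0,0,0]],
    [0.36,[0,0,0.03],[0,0,0]],
    [0.36,[0,0,0.03],[0,0,0]],
    [0.36,[0,0,0.03],[0,0,0]],
    [0.36,[0,0,-0.5],[0,0,0]],
    [0.36,[0,0,-1.2],[0,0,0]],
    [0.36,[0,0,-2.0],[0,0,0]],
    [0,[0,0,-2.5],[0,0,0]],
  ],
)

```text
time: 19.82
position: [0.6133, 0.221, 0.2034]
tool_rot: [3.139, -0.001, 1.526]
ft_force: [-0.4, 0.4, 0.4]
width: 0.692
```

```bash
python3 -c "
from h import *
go(.5788,.16,.23,-.045)
go(.62,.35,.23,-.045)
g=shot('side','s11.png');f=shot('top','t11.png')
cv2.imwrite('pics/c11.png',cv2.resize(np.vstack([g['image'][150:300,170:420],f['image'][120:270,150:400]]),None,fx=2,fy=2))"
```

```text
t 19.82 pos [0.6133 0.221  0.2034] yaw [ 3.139e+00 -1.000e-03  1.526e+00] F [-0.35  0.4   0.4 ] w 60.2
shift [-1.041 -0.527 -0.446] turn [ 1.000e-03 -3.000e-03  1.571e+00]
t 19.82 pos [0.6133 0.221  0.2034] yaw [ 3.139e+00 -1.000e-03  1.526e+00] F [-0.35  0.4   0.4 ] w 60.2
shift [ 2.153  0.017 -0.442] turn [ 1.000e-03 -3.000e-03  1.571e+00]
```

View pics/c11.png

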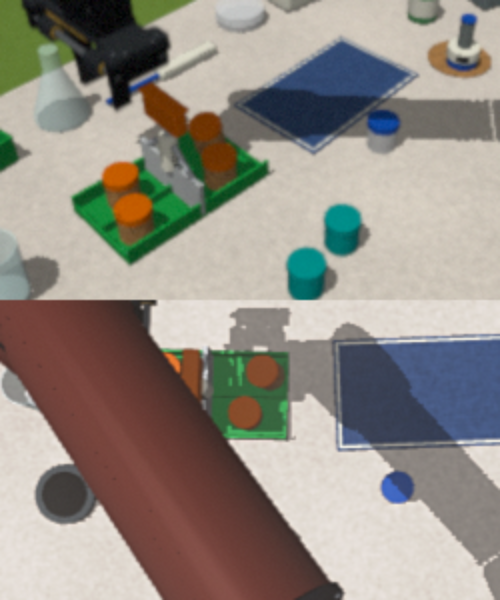

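Emit:
send_rows(
  rows=[
    [0,[0,0,-0.45],[0,0,0.18]],
    [0,[-0.1,0,-0.45],[0,0,0.36]],
    [0,[-0.3,-0.1,-0.45],[0,0,0.54]],
    [0,[-0.5,-0.2,-0.45],[0,0,0.72]],
    [0,[-0.7,-0.3,-0.45],[0,0,0.9]],
    [0,[-0.9,-0.4,-0.45],[0,0,1.08]],
    [0,[-1.04,-0.53,-0.45],[0,0,1.26]],
    [0,[-1.04,-0.53,-0.45],[0,0,1.44]],
  ],
)

```text
time: 20.92
position: [0.5776, 0.1586, 0.2269]
tool_rot: [3.141, 0.001, 0.079]
ft_force: [0.9, -0.3, -0.0]
width: 1.001
```

```bash
python3 -c "
from h import *
print(bot.get_obs()['joint_positions'].round(2))
go(.579,.1625,.2,-.045)"
```

```text
[ 0.07  0.28 -0.5   1.59  0.14  1.31 -1.94]
t 20.93 pos [0.5776 0.1586 0.2269] yaw [3.141e+00 1.000e-03 7.900e-02] F [ 0.9  -0.32 -0.04] w 87.1
shift [ 0.028 -0.063  0.448] turn [0.001 0.001 0.124]
```

Emit:
send_rows(
  rows=[
    [0,[0.02,-0.05,0.1],[0,0,0.124]],
    [0,[0.02,-0.05,0.1],[0,0,0.124]],
    [0,[0.02,-0.05,0.1],[0,0,0.124]],
  ],
)

```text
time: 21.3
position: [0.579, 0.1627, 0.2213]
tool_rot: [3.142, 0.0, -0.035]
ft_force: [0.7, -0.2, -0.5]
width: 0.997
```

```bash
python3 -c "
from h import *
go(.579,.1615,.132,-.045)
g=shot('side','s12.png');f=shot('top','t12.png')
cv2.imwrite('pics/c12.png',cv2.resize(np.vstack([g['image'][130:280,170:420],f['image'][120:270,150:400]]),None,fx=2,fy=2))"
```

```text
t 21.3 pos [0.579  0.1627 0.2213] yaw [ 3.142  0.    -0.035] F [ 0.75 -0.15 -0.5 ] w 86.7
shift [1.000e-03 1.900e-02 1.489e+00] turn [0.   0.   0.01]
```

View pics/c12.png

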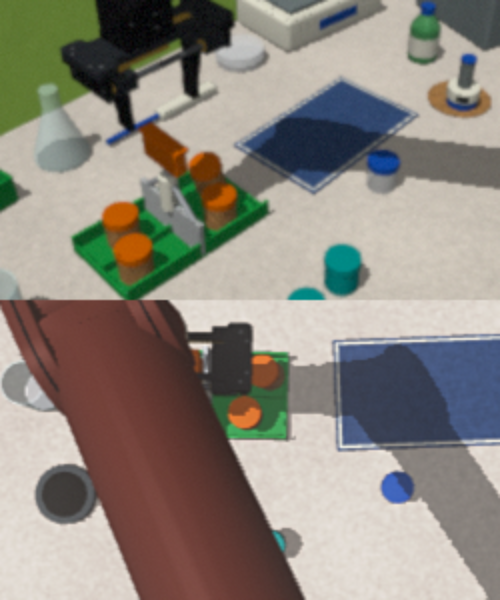

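The jaws straddle the handle along the carrier's y. I'll descend and grip.

Emit:
send_rows(
  rows=[
    [0,[0,0.02,0.5],[0,0,0.01]],
    [0,[0,0.02,1.0],[0,0,0.01]],
    [0,[0,0.02,1.3],[0,0,0.01]],
    [0,[0,0.02,1.49],[0,0,0.01]],
    [0,[0,0.02,1.49],[0,0,0.01]],
  ],
)

```text
time: 22.02
position: [0.5789, 0.1615, 0.1319]
tool_rot: [3.142, 0.001, -0.048]
ft_force: [0.1, 0.6, 0.6]
width: 1.0
```

Emit:
send_rows(
  rows=[
    [0.5,[0,0,0],[0,0,0]],
    [0.7,[0,0,0],[0,0,0]],
    [0.9,[0,0,0],[0,0,0]],
    [1,[0,0,0],[0,0,0]],
    [1,[0,0,0],[0,0,0]],
    [1,[0,0,0],[0,0,0]],
    [1,[0,0,0],[0,0,0]],
    [1,[0,0,0],[0,0,0]],
  ],
  squeeze=50,
)

```text
time: 23.02
position: [0.5791, 0.1636, 0.1327]
tool_rot: [-3.139, -0.001, -0.047]
ft_force: [1.3, 5.5, -1.0]
width: 0.24
```

```bash
python3 -c "
from h import *
go(.579,.1615,.132,-.045)
g=shot('side','s13.png')
cv2.imwrite('pics/c13.png',cv2.resize(g['image'][130:280,170:420],None,fx=3,fy=3))"
```

```text
t 23.02 pos [0.5791 0.1636 0.1327] yaw [-3.139e+00 -1.000e-03 -4.700e-02] F [ 1.33  5.5  -1.03] w 20.9
shift [-0.001  0.036  0.011] turn [-0.003 -0.001 -0.002]
```

View pics/c13.png

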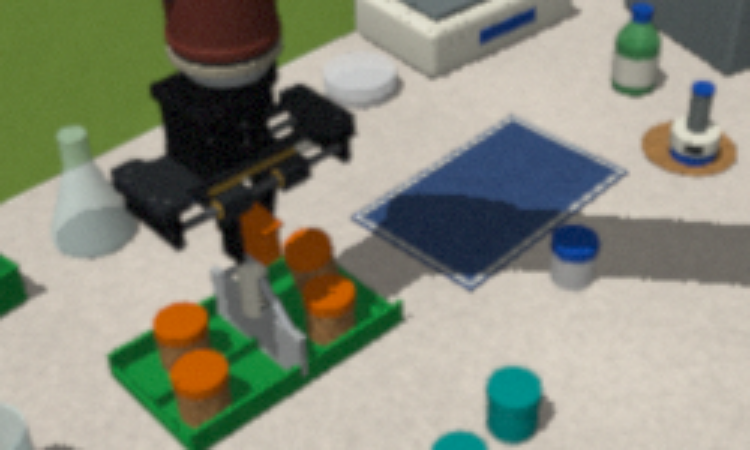

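The handle is gripped (opening 21 mm, plate 20 mm). I'll lift slowly.

Emit:
send_rows(
  rows=[
    [1,[0,0,-0.1],[0,0,0]],
    [1,[0,0,-0.2],[0,0,0]],
    [1,[0,0,-0.3],[0,0,0]],
    [1,[0,0,-0.4],[0,0,0]],
    [1,[0,0,-0.5],[0,0,0]],
    [1,[0,0,-0.6],[0,0,0]],
    [1,[0,0,-0.65],[0,0,0]],
    [1,[0,0,-0.7],[0,0,0]],
  ],
  squeeze=60,
)

```text
time: 24.08
position: [0.5789, 0.1612, 0.174]
tool_rot: [3.141, 0.001, -0.049]
ft_force: [-0.6, 0.2, -7.8]
width: 0.237
```

Emit:
send_rows(
  rows=[
    [1,[0,0,-0.06],[0,0,0]],
    [1,[0,0,-0.12],[0,0,0]],
    [1,[0,0,-0.2],[0,0,0]],
    [1,[0,0,-0.3],[0,0,0]],
    [1,[0,0,-0.4],[0,0,0]],
    [1,[0,0,-0.5],[0,0,0]],
    [1,[0,0,-0.6],[0,0,0]],
    [1,[0,0,-0.7],[0,0,0]],
  ],
)

```text
time: 25.08
position: [0.5791, 0.1615, 0.2166]
tool_rot: [-3.142, 0.0, -0.048]
ft_force: [-1.0, 0.2, -7.2]
width: 0.241
```

```bash
python3 -c "
from h import *
go(.579,.1615,.132,-.045)
g=shot('side','s14.png')
cv2.imwrite('pics/c14.png',cv2.resize(g['image'][130:280,170:420],None,fx=3,fy=3))"
```

```text
t 25.07 pos [0.5791 0.1615 0.2166] yaw [-3.142  0.    -0.048] F [-1.02  0.21 -7.23] w 21.0
shift [-1.00e-03  0.00e+00  1.41e+00] turn [-0.     0.    -0.003]
```

View pics/c14.png

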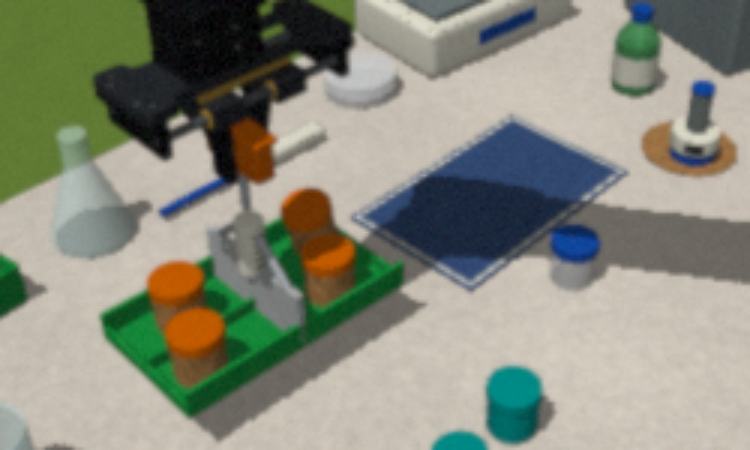

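The carrier hangs level and clear of the bench with all four pots aboard. I'll hold it for about 2.5 s.

Emit:
send_rows(
  rows=[
    [1,[0,0,0],[0,0,0]],
    [1,[0,0,0],[0,0,0]],
    [1,[0,0,0],[0,0,0]],
    [1,[0,0,0],[0,0,0]],
    [1,[0,0,0],[0,0,0]],
    [1,[0,0,0],[0,0,0]],
    [1,[0,0,0],[0,0,0]],
    [1,[0,0,0],[0,0,0]],
  ],
)

```text
time: 26.12
position: [0.5791, 0.1615, 0.2162]
tool_rot: [-3.142, -0.0, -0.048]
ft_force: [-0.5, 0.2, -8.3]
width: 0.241
```

Emit:
send_rows(
  rows=[
    [1,[0,0,0],[0,0,0]],
    [1,[0,0,0],[0,0,0]],
    [1,[0,0,0],[0,0,0]],
    [1,[0,0,0],[0,0,0]],
    [1,[0,0,0],[0,0,0]],
    [1,[0,0,0],[0,0,0]],
    [1,[0,0,0],[0,0,0]],
    [1,[0,0,0],[0,0,0]],
  ],
)

```text
time: 27.12
position: [0.5791, 0.1615, 0.2162]
tool_rot: [-3.142, -0.0, -0.048]
ft_force: [0.5, -0.9, -7.1]
width: 0.24
```

Emit:
send_rows(
  rows=[
    [1,[0,0,0],[0,0,0]],
    [1,[0,0,0],[0,0,0]],
    [1,[0,0,0],[0,0,0]],
    [1,[0,0,0],[0,0,0]],
  ],
)

```text
time: 27.62
position: [0.5791, 0.1615, 0.2162]
tool_rot: [-3.142, -0.0, -0.048]
ft_force: [0.1, -0.9, -8.2]
width: 0.241
```

```bash
python3 -c "
from h import *
go(.577,-.161,.2166,.014)
g=shot('side','s15.png')
cv2.imwrite('pics/c15.png',cv2.resize(g['image'][130:280,170:420],None,fx=2,fy=2))"
```

```text
t 27.62 pos [0.5791 0.1615 0.2162] yaw [-3.142 -0.    -0.048] F [ 0.11 -0.86 -8.15] w 20.9
shift [ 0.224  5.371 -0.007] turn [-0.    -0.    -0.062]
```

View pics/c15.png

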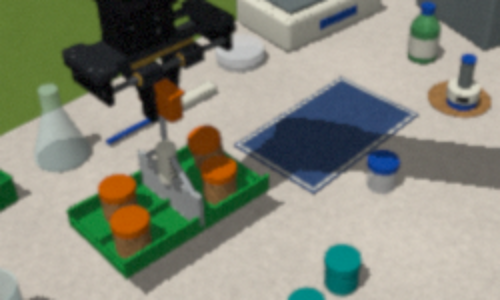

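It's still hanging steadily. Now I'll carry it to the mat smoothly.

Emit:
send_rows(
  rows=[
    [1,[0,0.03,0],[0,0,0]],
    [1,[0.01,0.1,0],[0,0,-0.005]],
    [1,[0.01,0.22,0],[0,0,-0.01]],
    [1,[0.02,0.4,0],[0,0,-0.01]],
    [1,[0.03,0.62,0],[0,0,-0.015]],
    [1,[0.04,0.87,0],[0,0,-0.015]],
    [1,[0.05,1.13,0],[0,0,-0.02]],
    [1,[0.06,1.4,0],[0,0,-0.02]],
  ],
)

```text
time: 28.68
position: [0.5786, 0.0761, 0.2162]
tool_rot: [3.142, -0.0, -0.028]
ft_force: [0.9, 0.2, -8.1]
width: 0.239
```

Emit:
send_rows(
  rows=[
    [1,[0.01,0.28,0],[0,0,0]],
    [1,[0.02,0.56,0],[0,0,-0.005]],
    [1,[0.03,0.84,0],[0,0,-0.01]],
    [1,[0.04,1.12,0],[0,0,-0.01]],
    [1,[0.05,1.4,0],[0,0,-0.015]],
    [1,[0.06,1.68,0],[0,0,-0.015]],
    [1,[0.07,1.96,0],[0,0,-0.02]],
    [1,[0.08,2.24,0],[0,0,-0.02]],
  ],
)

```text
time: 29.68
position: [0.5796, -0.0582, 0.2161]
tool_rot: [-3.142, 0.0, -0.008]
ft_force: [0.2, 0.2, -8.0]
width: 0.241
```

```bash
python3 -c "
from h import *
go(.577,-.161,.2166,.014)"
```

```text
t 29.68 pos [ 0.5796 -0.0582  0.2161] yaw [-3.142  0.    -0.008] F [ 0.25  0.21 -7.97] w 21.0
shift [-0.03   1.714 -0.008] turn [-0.     0.    -0.022]
```

Emit:
send_rows(
  rows=[
    [1,[0,0.27,0],[0,0,0]],
    [1,[-0.01,0.52,0],[0,0,-0.005]],
    [1,[-0.01,0.76,0],[0,0,-0.01]],
    [1,[-0.02,0.98,0],[0,0,-0.015]],
    [1,[-0.02,1.18,0],[0,0,-0.02]],
    [1,[-0.03,1.36,0],[0,0,-0.022]],
    [1,[-0.03,1.5,0],[0,0,-0.022]],
    [1,[-0.03,1.6,0],[0,0,-0.022]],
  ],
)

```text
time: 30.68
position: [0.577, -0.1535, 0.2161]
tool_rot: [-3.142, 0.0, 0.014]
ft_force: [0.3, -0.4, -6.9]
width: 0.238
```

Emit:
send_rows(
  rows=[
    [1,[0,0.04,0],[0,0,0]],
    [1,[0,0.05,0],[0,0,0]],
    [1,[0,0.05,0],[0,0,0]],
    [1,[0,0.05,0],[0,0,0]],
  ],
)

```text
time: 31.18
position: [0.5771, -0.1557, 0.2162]
tool_rot: [-3.141, -0.0, 0.014]
ft_force: [0.8, -0.1, -7.6]
width: 0.239
```

```bash
python3 -c "
from h import *
go(.577,-.161,.132,.014)
g=shot('side','s16.png');f=shot('top','t16.png')
cv2.imwrite('pics/c16.png',cv2.resize(np.vstack([g['image'][120:270,230:480],f['image'][120:270,250:500]]),None,fx=2,fy=2))"
```

```text
t 31.18 pos [ 0.5771 -0.1557  0.2162] yaw [-3.141 -0.     0.014] F [ 0.77 -0.1  -7.57] w 20.8
shift [-0.004  0.089  1.404] turn [-0. -0.  0.]
```

View pics/c16.png

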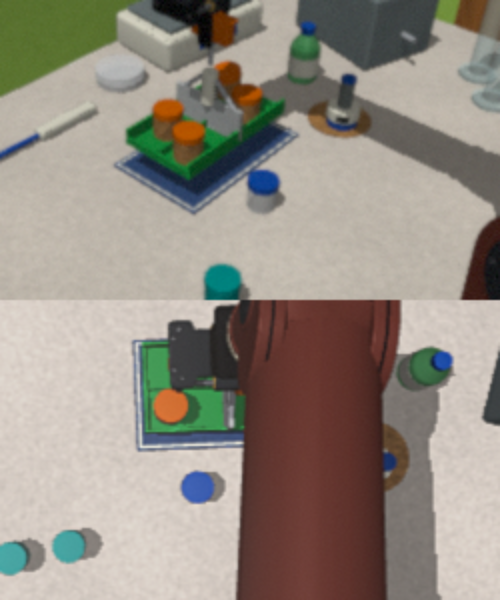

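It's aligned over the mat. I'll lower it slowly to the slack height.

Emit:
send_rows(
  rows=[
    [1,[0,0.04,0.1],[0,0,0]],
    [1,[0,0.08,0.2],[0,0,0]],
    [1,[0,0.08,0.3],[0,0,0]],
    [1,[0,0.08,0.4],[0,0,0]],
    [1,[0,0.08,0.5],[0,0,0]],
    [1,[0,0.08,0.6],[0,0,0]],
    [1,[0,0.08,0.7],[0,0,0]],
    [1,[0,0.08,0.8],[0,0,0]],
  ],
)

```text
time: 32.28
position: [0.5773, -0.1607, 0.1679]
tool_rot: [-3.141, -0.0, 0.014]
ft_force: [0.3, 0.0, -6.7]
width: 0.242
```

Emit:
send_rows(
  rows=[
    [1,[0,0,0.1],[0,0,0]],
    [1,[0,0,0.2],[0,0,0]],
    [1,[0,0,0.3],[0,0,0]],
    [1,[0,0,0.4],[0,0,0]],
    [1,[0,0,0.5],[0,0,0]],
    [1,[0,0,0.52],[0,0,0]],
    [1,[0,0,0.52],[0,0,0]],
  ],
)

```text
time: 33.15
position: [0.5775, -0.1605, 0.1372]
tool_rot: [-3.141, -0.001, 0.014]
ft_force: [1.0, 5.5, -0.6]
width: 0.241
```

```bash
python3 -c "
from h import *
go(.577,-.161,.136,.014)
g=shot('side','s17.png');f=shot('top','t17.png')
cv2.imwrite('pics/c17.png',cv2.resize(np.vstack([g['image'][120:270,230:480],f['image'][120:270,250:500]]),None,fx=2,fy=2))"
```

```text
t 33.15 pos [ 0.5775 -0.1605  0.1372] yaw [-3.141e+00 -1.000e-03  1.400e-02] F [ 1.04  5.5  -0.61] w 21.0
shift [-0.008  0.008  0.02 ] turn [-0.    -0.001  0.   ]
```

View pics/c17.png

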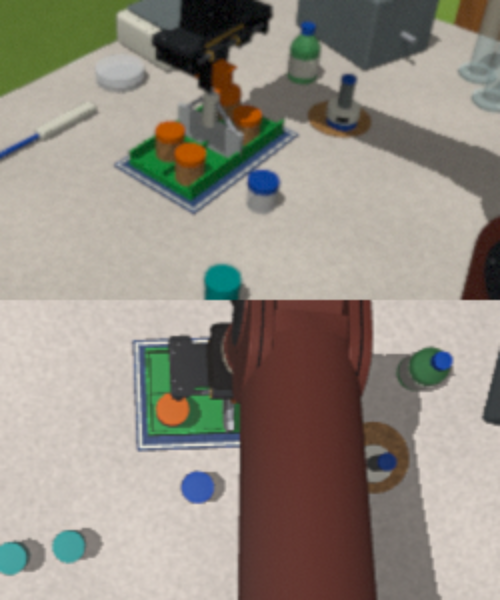

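The carrier is on the mat with the spring slack (vertical force about 0). I'll release and rise.

Emit:
send_rows(
  rows=[
    [0.6,[0,0,0],[0,0,0]],
    [0.3,[0,0,0],[0,0,0]],
    [0.2,[0,0,0],[0,0,0]],
    [0.2,[0,0,-0.1],[0,0,0]],
    [0.2,[0,0,-0.5],[0,0,0]],
    [0.2,[0,0,-1.0],[0,0,0]],
    [0.2,[0,0,-1.6],[0,0,0]],
    [0.2,[0,0,-1.8],[0,0,0]],
  ],
  squeeze=20,
)

```text
time: 34.25
position: [0.5781, -0.1611, 0.2478]
tool_rot: [3.14, -0.004, 0.014]
ft_force: [0.4, 0.5, -0.8]
width: 0.795
```

```bash
python3 -c "
from h import *
go(.47,-.385,.2,1.3)
go(.47,-.385,.2,0)
g=shot('side','s18.png');f=shot('top','t18.png')
cv2.imwrite('pics/c18.png',cv2.resize(np.vstack([g['image'][120:270,230:480],f['image'][120:270,250:500]]),None,fx=2,fy=2))"
```

```text
t 34.25 pos [ 0.5781 -0.1611  0.2478] yaw [ 3.14  -0.004  0.014] F [ 0.36  0.52 -0.8 ] w 69.1
shift [-1.856  3.706  0.794] turn [ 0.003 -0.002 -1.286]
t 34.25 pos [ 0.5781 -0.1611  0.2478] yaw [ 3.14  -0.004  0.014] F [ 0.36  0.52 -0.8 ] w 69.1
shift [-1.856  3.706  0.794] turn [ 0.001 -0.004  0.014]
```

View pics/c18.png

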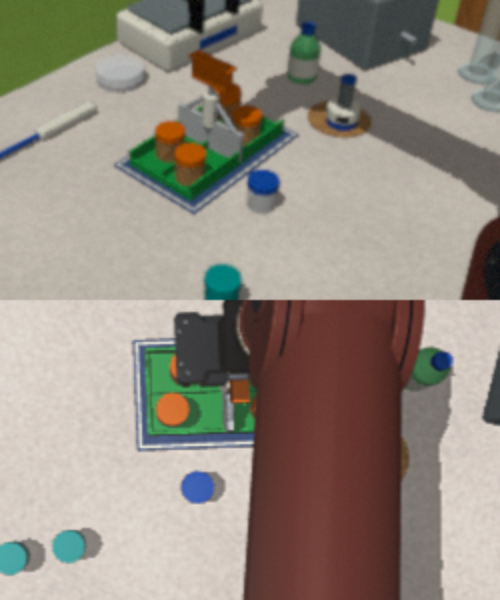

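```bash
python3 -c "
from h import *
ft=dict(np.load('pics/top0.png.npz'));fs=dict(np.load('pics/side0.png.npz'));f18=dict(np.load('pics/side18.png.npz')) if 0 else None
print('bottle',ray(ft,470.4,150,.105)); 
for c in blobs(ft,*BL,win=(430,190,460,212)): (u,v),r=cv2.minEnclosingCircle(c); print(u,v,r,ray(ft,443,200.6,.092))
g=dict(np.load('pics/s18.png.npz'))
for f in(fs,g):
  for c in blobs(f,*BL,win=(390,140,420,175),amin=4): M=cv2.moments(c); u,v=M['m10']/M['m00'],M['m01']/M['m00'];print('head side',u,v,cv2.contourArea(c),ray(f,u,v,.09))
go(.4695,-.381,.2,.4)"
```

```text
bottle [ 0.59761149 -0.45197025  0.105     ]
443.0 200.5 4.717090606689453 [ 0.45982948 -0.37417776  0.092     ]
head side 404.0 159.15 20.0 [ 0.45856961 -0.37262374  0.09      ]
head side 403.8380952380952 159.65714285714284 17.5 [ 0.45724947 -0.36955155  0.09      ]
t 34.35 pos [ 0.5777 -0.161   0.2463] yaw [ 3.141e+00 -2.000e-03  1.400e-02] F [ 0.19 -0.18 -0.3 ] w 69.8
shift [-1.856  3.641  0.771] turn [ 0.001 -0.002 -0.386]
```

Emit:
send_rows(
  rows=[
    [0,[-0.4,0.8,0.1],[0,0,-0.1]],
    [0,[-0.9,1.7,0.3],[0,0,-0.2]],
    [0,[-1.4,2.6,0.5],[0,0,-0.3]],
    [0,[-1.9,3.3,0.7],[0,0,-0.386]],
    [0,[-2.03,3.5,0.77],[0,0,-0.386]],
    [0,[-2.03,3.5,0.77],[0,0,-0.386]],
  ],
)

```text
time: 35.1
position: [0.4573, -0.3727, 0.1973]
tool_rot: [-3.14, 0.001, 0.397]
ft_force: [-0.2, 0.4, 0.2]
width: 1.003
```

```bash
python3 -c "
from h import *
go(.459,-.373,.060,.4)
g=shot('side','s19.png');f=shot('top','t19.png')
for c in blobs(g,*BL,win=(390,140,420,175),amin=4): M=cv2.moments(c); u,v=M['m10']/M['m00'],M['m01']/M['m00'];print('head side',u,v,cv2.contourArea(c),ray(g,u,v,.09))
cv2.imwrite('pics/c19.png',cv2.resize(np.vstack([g['image'][80:230,290:540],f['image'][120:270,300:550]]),None,fx=2,fy=2))"
```

```text
t 35.1 pos [ 0.4573 -0.3727  0.1973] yaw [-3.14e+00  1.00e-03  3.97e-01] F [-0.15  0.41  0.24] w 87.3
shift [0.027 0.021 2.289] turn [-0.002  0.001 -0.003]
head side 403.75268817204295 159.4301075268817 15.5 [ 0.45821842 -0.37056328  0.09      ]
```

View pics/c19.png

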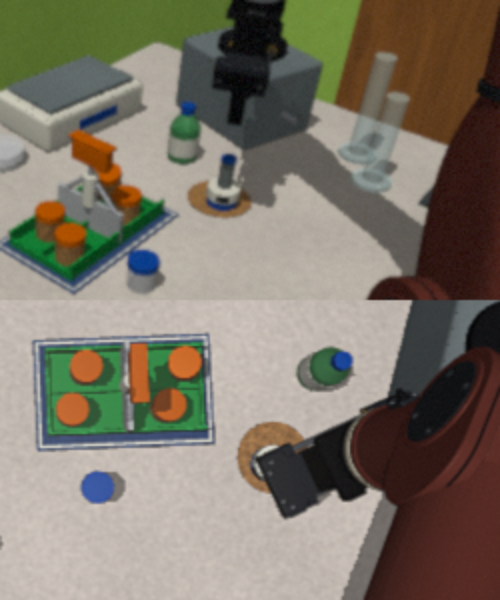

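The carrier stands inside the mat border with four pots, and the jaws are over the clicker. I'll descend in two stages and grip.

Emit:
send_rows(
  rows=[
    [0,[0.03,0.02,0.6],[0,0,0]],
    [0,[0.03,0.02,1.2],[0,0,0]],
    [0,[0.03,0.02,1.6],[0,0,0]],
    [0,[0.03,0.02,1.9],[0,0,0]],
    [0,[0.03,0.02,2.15],[0,0,0]],
    [0,[0.03,0.02,2.28],[0,0,0]],
    [0,[0.03,0.02,2.28],[0,0,0]],
  ],
)

```text
time: 36.08
position: [0.4604, -0.3728, 0.0618]
tool_rot: [-3.141, 0.0, 0.4]
ft_force: [-0.5, -0.5, 0.1]
width: 0.997
```

```bash
python3 -c "
from h import *
go(.459,-.373,.060,.4)
g=shot('side','s20.png')
cv2.imwrite('pics/c20.png',cv2.resize(g['image'][80:230,290:540],None,fx=3,fy=3))"
```

```text
t 36.08 pos [ 0.4604 -0.3728  0.0618] yaw [-3.141  0.     0.4  ] F [-0.54 -0.54  0.1 ] w 86.7
shift [-0.024 -0.006  0.03 ] turn [-0.  0. -0.]
```

View pics/c20.png

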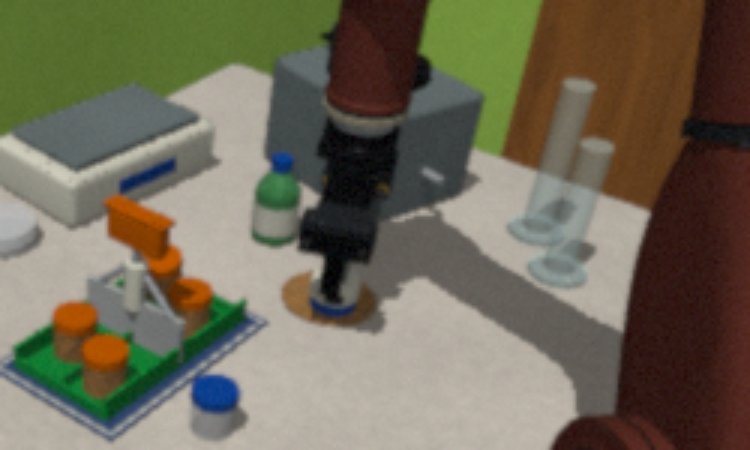

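The finger is in front of the clicker's neck. I'll close on it.

Emit:
send_rows(
  rows=[
    [0.5,[0,0,0],[0,0,0]],
    [0.65,[0,0,0],[0,0,0]],
    [0.8,[0,0,0],[0,0,0]],
    [0.9,[0,0,0],[0,0,0]],
    [1,[0,0,0],[0,0,0]],
    [1,[0,0,0],[0,0,0]],
    [1,[0,0,0],[0,0,0]],
  ],
  squeeze=40,
)

```text
time: 37.0
position: [0.4604, -0.3729, 0.0619]
tool_rot: [-3.141, 0.0, 0.4]
ft_force: [0.0, 0.1, 0.4]
width: 0.295
```

Emit:
send_rows(
  rows=[
    [1,[0,0,-0.3],[0,0,0]],
    [1,[0,0,-0.8],[0,0,0]],
    [1,[0,0,-1.4],[0,0,0]],
    [1,[0,0,-1.9],[0,0,0]],
    [1,[0,0,-2.2],[0,0,0]],
    [1,[0,0,-2.2],[0,0,0]],
  ],
)

```text
time: 37.75
position: [0.461, -0.3733, 0.1955]
tool_rot: [3.139, -0.001, 0.4]
ft_force: [-0.6, -0.4, -2.2]
width: 0.29
```

```bash
python3 -c "
from h import *
go(.434,.378,.195,1.8)
g=shot('side','s21.png')
cv2.imwrite('pics/c21.png',cv2.resize(g['image'][80:230,290:540],None,fx=3,fy=3))"
```

```text
t 37.75 pos [ 0.461  -0.3733  0.1955] yaw [ 3.139e+00 -1.000e-03  4.000e-01] F [-0.57 -0.44 -2.15] w 25.2
shift [  4.459 -11.709  -0.012] turn [ 3.0e-03  1.0e-03 -1.4e+00]
```

View pics/c21.png

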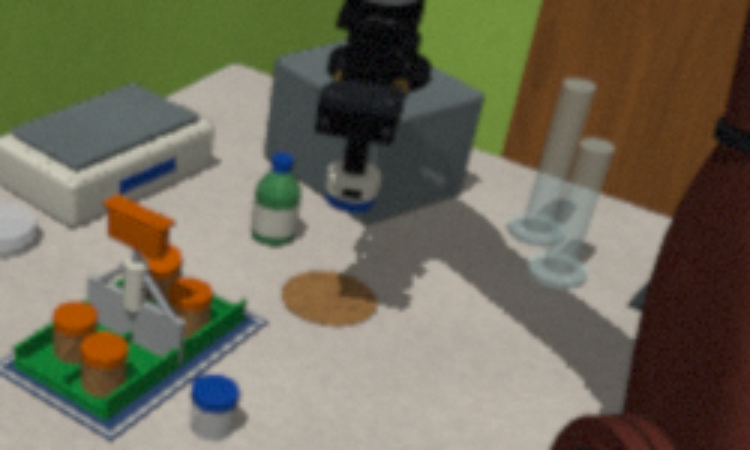

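Emit:
send_rows(
  rows=[
    [1,[0.1,-0.2,0],[0,0,-0.05]],
    [1,[0.3,-0.8,0],[0,0,-0.13]],
    [1,[0.58,-1.5,0],[0,0,-0.22]],
    [1,[0.85,-2.2,0],[0,0,-0.3]],
    [1,[1.12,-2.9,0],[0,0,-0.4]],
    [1,[1.4,-3.6,0],[0,0,-0.5]],
    [1,[1.65,-4.3,0],[0,0,-0.6]],
    [1,[1.9,-5.0,0],[0,0,-0.7]],
  ],
)

```text
time: 38.8
position: [0.4474, -0.0499, 0.1929]
tool_rot: [-3.14, 0.001, 1.106]
ft_force: [0.4, -0.3, -0.9]
width: 0.29
```

```bash
python3 -c "
from h import *
go(.434,.378,.195,1.8)
g=dict(np.load('pics/s21.png.npz'))
for c in blobs(g,(8,60,60),(20,200,230),win=(378,165,420,195),amin=60):
    h=cv2.convexHull(c); w=np.array([ray(g,u,v,.003)[:2] for u,v in h[:,0]],np.float32); print('coaster',cv2.minEnclosingCircle(w),w.min(0),w.max(0))
f=shot('top','t22.png')
for c in blobs(f,(8,60,60),(20,180,230),win=(410,175,465,222),amin=60):
    h=cv2.convexHull(c); w=np.array([ray(f,u,v,.003)[:2] for u,v in h[:,0]],np.float32); print('coaster top',cv2.minEnclosingCircle(w),w.min(0),w.max(0))
"
```

```text
t 38.8 pos [ 0.4474 -0.0499  0.1929] yaw [-3.140e+00  1.000e-03  1.106e+00] F [ 0.35 -0.29 -0.89] w 25.2
shift [ 6.274 -3.396 -0.034] turn [-0.002  0.    -0.694]
coaster ((0.4678986966609955, -0.3803843557834625), 0.05609810724854469) [ 0.41297647 -0.4354081 ] [ 0.5221213  -0.32484567]
coaster top ((0.47090891003608704, -0.3848182260990143), 0.05487743765115738) [ 0.4169355 -0.4393389] [ 0.5236432  -0.33229825]
```

Emit:
send_rows(
  rows=[
    [1,[0.65,-0.35,0],[0,0,-0.09]],
    [1,[1.4,-0.76,0],[0,0,-0.18]],
    [1,[2.2,-1.19,0],[0,0,-0.27]],
    [1,[3.0,-1.62,0],[0,0,-0.36]],
    [1,[3.8,-2.06,0],[0,0,-0.45]],
    [1,[4.6,-2.5,0],[0,0,-0.54]],
    [1,[5.4,-2.93,0],[0,0,-0.63]],
    [1,[6.0,-3.25,0],[0,0,-0.69]],
  ],
)

```text
time: 39.85
position: [0.4365, 0.3594, 0.193]
tool_rot: [-3.14, -0.0, 1.796]
ft_force: [1.3, 0.2, -1.6]
width: 0.29
```

```bash
python3 -c "
from h import *
go(.434,.378,.1,1.8)
f=shot('top','t23.png');g=shot('side','s23.png')
cv2.imwrite('pics/c23.png',cv2.resize(np.vstack([g['image'][200:380,130:380],f['image'][120:270,100:350]]),None,fx=1.8,fy=1.8))
"
```

```text
t 39.85 pos [0.4365 0.3594 0.193 ] yaw [-3.14  -0.     1.796] F [ 1.35  0.23 -1.63] w 25.2
shift [0.31  0.031 1.549] turn [-0.002 -0.    -0.004]
```

View pics/c23.png

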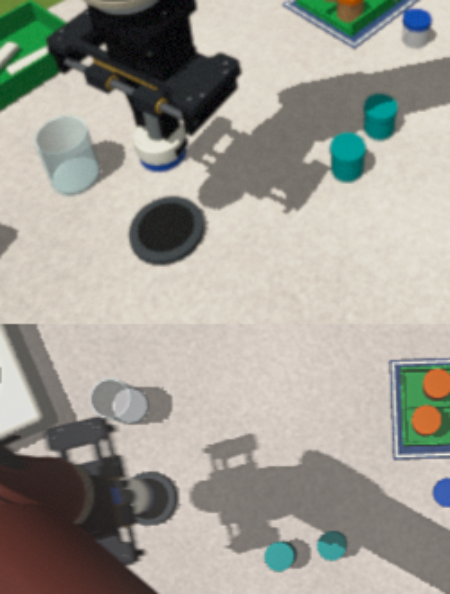

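The clicker is over the pad (side crop (160,150), pad at (167,230)). I'll descend to just above contact.

Emit:
send_rows(
  rows=[
    [1,[0.31,0.03,0.3],[0,0,0]],
    [1,[0.31,0.03,0.8],[0,0,0]],
    [1,[0.31,0.03,1.3],[0,0,0]],
    [1,[0.31,0.03,1.7],[0,0,0]],
    [1,[0.31,0.03,1.9],[0,0,0]],
    [1,[0.31,0.03,1.9],[0,0,0]],
  ],
)

```text
time: 40.7
position: [0.4353, 0.3751, 0.0792]
tool_rot: [-3.14, 0.001, 1.79]
ft_force: [-0.4, -0.5, -1.4]
width: 0.288
```

```bash
python3 -c "
from h import *
go(.434,.378,.0605,1.8)
g=shot('side','s24.png')
cv2.imwrite('pics/c24.png',cv2.resize(g['image'][220:370,130:330],None,fx=3,fy=3))
"
```

```text
t 40.7 pos [0.4353 0.3751 0.0792] yaw [-3.14e+00  1.00e-03  1.79e+00] F [-0.44 -0.47 -1.42] w 25.0
shift [ 0.052 -0.01   0.312] turn [-0.002  0.001 -0.01 ]
```

View pics/c24.png

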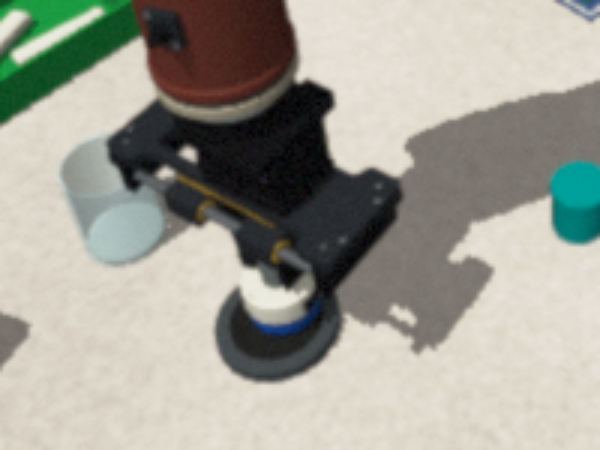

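The clicker is centred above the pad, so I'll press.

Emit:
send_rows(
  rows=[
    [1,[0.03,0,0.1],[0,0,0]],
    [1,[0.03,0,0.17],[0,0,0]],
    [1,[0.03,0,0.23],[0,0,0]],
    [1,[0.03,0,0.28],[0,0,0]],
    [1,[0.03,0,0.31],[0,0,0]],
    [1,[0.03,0,0.31],[0,0,0]],
    [1,[0.03,0,0.31],[0,0,0]],
    [1,[0.03,0,0.31],[0,0,0]],
  ],
  squeeze=50,
)

```text
time: 41.75
position: [0.4357, 0.3777, 0.0616]
tool_rot: [3.141, -0.0, 1.79]
ft_force: [-0.4, 1.6, 4.2]
width: 0.286
```

```bash
python3 -c "
from h import *
go(.434,.378,.0605,1.8)
g=shot('side','s25.png')
cv2.imwrite('pics/c25.png',cv2.resize(g['image'][220:370,130:330],None,fx=3,fy=3))
"
```

```text
t 41.75 pos [0.4357 0.3777 0.0616] yaw [ 3.141 -0.     1.79 ] F [-0.43  1.61  4.23] w 24.9
shift [ 0.012 -0.026  0.018] turn [ 0.   -0.   -0.01]
```

View pics/c25.png

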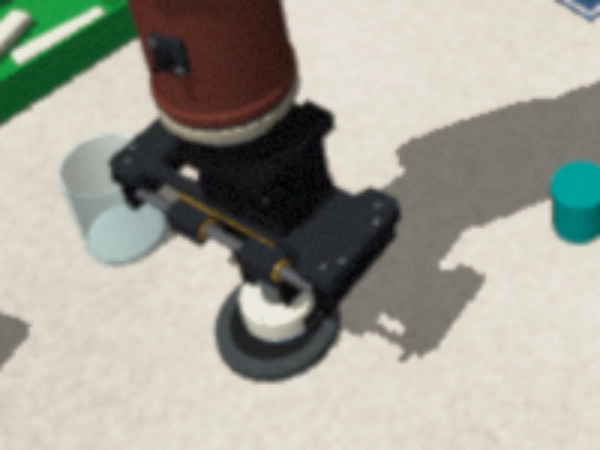

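The button has nearly vanished and the force is about 5.6 N above the hanging baseline. I'll push another millimetre or so to be sure.

Emit:
send_rows(
  rows=[
    [1,[0,0,0.02],[0,0,0]],
    [1,[0,0,0.04],[0,0,0]],
    [1,[0,0,0.05],[0,0,0]],
    [1,[0,0,0.05],[0,0,0]],
  ],
)

```text
time: 42.3
position: [0.4361, 0.3783, 0.0604]
tool_rot: [3.14, -0.0, 1.79]
ft_force: [-3.9, -3.2, 23.3]
width: 0.291
```

Emit:
send_rows(
  rows=[
    [1,[0,0,0],[0,0,0]],
    [1,[0,0,0],[0,0,0]],
  ],
)

```text
time: 42.55
position: [0.4361, 0.3783, 0.0604]
tool_rot: [3.14, -0.0, 1.79]
ft_force: [-4.2, -2.7, 22.7]
width: 0.287
```

The button has bottomed out: 23 N against about 5 N for the spring. I'll lift and carry the clicker back.

Emit:
send_rows(
  rows=[
    [1,[0,0,-0.1],[0,0,0]],
    [1,[0,0,-0.3],[0,0,0]],
    [1,[0,0,-0.8],[0,0,0]],
    [1,[0,0,-1.5],[0,0,0]],
    [1,[0,0,-2.1],[0,0,0]],
    [1,[0,0,-2.25],[0,0,0]],
    [1,[0,0,-2.25],[0,0,0]],
  ],
)

```text
time: 43.42
position: [0.4355, 0.3769, 0.193]
tool_rot: [-3.141, 0.001, 1.789]
ft_force: [-0.2, 0.4, -1.3]
width: 0.293
```

```bash
python3 -c "
from h import *
go(.4695,-.383,.195,.4)
g=shot('side','s26.png')
cv2.imwrite('pics/c26.png',cv2.resize(g['image'][190:340,130:380],None,fx=3,fy=3))
"
```

```text
t 43.42 pos [0.4355 0.3769 0.193 ] yaw [-3.141e+00  1.000e-03  1.789e+00] F [-0.2   0.39 -1.33] w 25.5
shift [-12.487  -2.193  -0.025] turn [0.000e+00 1.000e-03 1.389e+00]
```

View pics/c26.png

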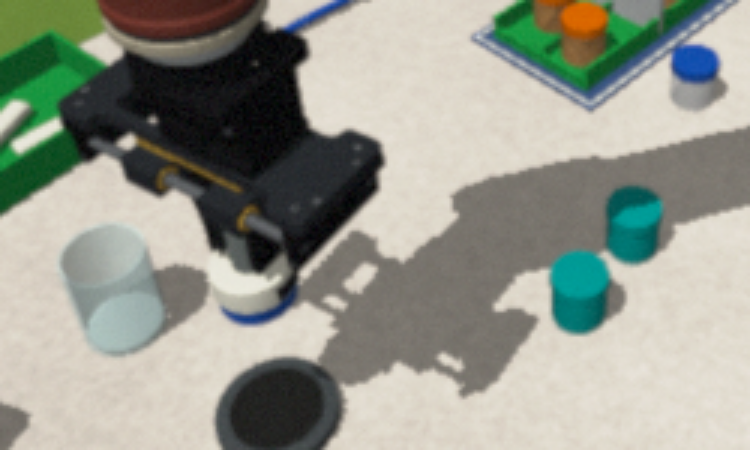

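The button is out again (blue ring at (258,310)) and the clicker is held upright. I'll travel back now.

Emit:
send_rows(
  rows=[
    [1,[-0.3,-0.05,0],[0,0,0.04]],
    [1,[-0.9,-0.16,0],[0,0,0.12]],
    [1,[-1.7,-0.3,0],[0,0,0.2]],
    [1,[-2.5,-0.44,0],[0,0,0.29]],
    [1,[-3.3,-0.58,0],[0,0,0.38]],
    [1,[-4.1,-0.72,0],[0,0,0.47]],
    [1,[-4.9,-0.86,0],[0,0,0.56]],
    [1,[-5.7,-1.0,0],[0,0,0.65]],
  ],
)

```text
time: 44.48
position: [0.4501, 0.0278, 0.1925]
tool_rot: [-3.141, 0.001, 1.134]
ft_force: [0.5, 0.2, -1.4]
width: 0.287
```

```bash
python3 -c "
from h import *
go(.4695,-.383,.195,.4)
"
```

```text
t 44.48 pos [0.4501 0.0278 0.1925] yaw [-3.141e+00  1.000e-03  1.134e+00] F [ 0.52  0.25 -1.43] w 25.0
shift [-6.066  3.19  -0.041] turn [-0.001  0.001  0.734]
```

Emit:
send_rows(
  rows=[
    [1,[-0.75,0.4,0],[0,0,0.09]],
    [1,[-1.5,0.79,0],[0,0,0.18]],
    [1,[-2.25,1.18,0],[0,0,0.27]],
    [1,[-3.0,1.58,0],[0,0,0.36]],
    [1,[-3.75,1.97,0],[0,0,0.45]],
    [1,[-4.5,2.37,0],[0,0,0.55]],
    [1,[-5.2,2.74,0],[0,0,0.65]],
    [1,[-5.8,3.05,0],[0,0,0.73]],
  ],
)

```text
time: 45.48
position: [0.4701, -0.3645, 0.1921]
tool_rot: [-3.14, 0.001, 0.403]
ft_force: [0.4, -0.2, -1.4]
width: 0.285
```

```bash
python3 -c "
from h import *
go(.4695,-.383,.08,.4)
g=shot('side','s27.png')
cv2.imwrite('pics/c27.png',cv2.resize(g['image'][80:230,290:540],None,fx=3,fy=3))
"
```

```text
t 45.48 pos [ 0.4701 -0.3645  0.1921] yaw [-3.14e+00  1.00e-03  4.03e-01] F [ 0.37 -0.15 -1.39] w 24.8
shift [-0.129  0.283  1.868] turn [-0.002  0.001  0.003]
```

View pics/c27.png

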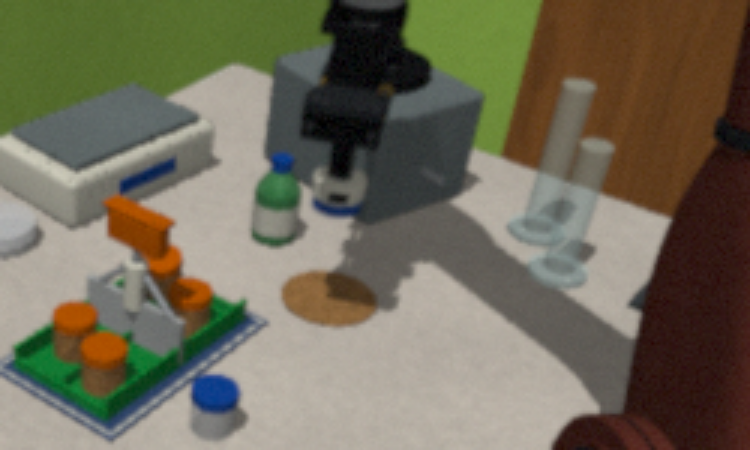

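Emit:
send_rows(
  rows=[
    [1,[-0.1,0.25,0.2],[0,0,0]],
    [1,[-0.13,0.29,0.7],[0,0,0]],
    [1,[-0.13,0.29,1.2],[0,0,0]],
    [1,[-0.13,0.29,1.6],[0,0,0]],
    [1,[-0.13,0.29,1.87],[0,0,0]],
    [1,[-0.13,0.29,1.95],[0,0,0]],
    [1,[-0.13,0.29,1.95],[0,0,0]],
  ],
)

```text
time: 46.4
position: [0.472, -0.3811, 0.0765]
tool_rot: [3.142, -0.0, 0.41]
ft_force: [-0.0, 0.2, -0.8]
width: 0.29
```

```bash
python3 -c "
from h import *
go(.4695,-.383,.0625,.4)
g=shot('side','s28.png')
cv2.imwrite('pics/c28.png',cv2.resize(g['image'][100:210,340:500],None,fx=4,fy=4))
"
```

```text
t 46.4 pos [ 0.472  -0.3811  0.0765] yaw [ 3.142 -0.     0.41 ] F [-0.02  0.15 -0.82] w 25.3
shift [-0.051  0.012  0.234] turn [ 0.   -0.    0.01]
```

View pics/c28.png

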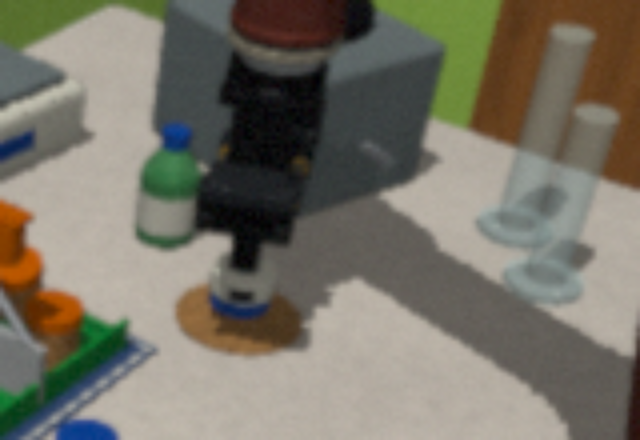

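The clicker is just above the coaster, near its middle (240,305). I'll lower it to touch.

Emit:
send_rows(
  rows=[
    [1,[-0.05,0.01,0.1],[0,0,0]],
    [1,[-0.05,0.01,0.17],[0,0,0]],
    [1,[-0.05,0.01,0.21],[0,0,0]],
    [1,[-0.05,0.01,0.23],[0,0,0]],
    [1,[-0.05,0.01,0.23],[0,0,0]],
    [1,[-0.05,0.01,0.23],[0,0,0]],
  ],
)

```text
time: 47.2
position: [0.4695, -0.3829, 0.0627]
tool_rot: [3.141, -0.0, 0.41]
ft_force: [0.2, 0.2, -0.3]
width: 0.289
```

```bash
python3 -c "
from h import *
go(.4695,-.383,.0625,.4)
"
```

```text
t 47.2 pos [ 0.4695 -0.3829  0.0627] yaw [ 3.141 -0.     0.41 ] F [ 0.16  0.16 -0.3 ] w 25.1
shift [-0.001  0.001  0.003] turn [ 0.   -0.    0.01]
```

Emit:
send_rows(
  rows=[
    [1,[0,0,0.02],[0,0,0]],
    [1,[0,0,0.02],[0,0,0]],
    [1,[0,0,0.02],[0,0,0]],
  ],
)

```text
time: 47.58
position: [0.4696, -0.3829, 0.0616]
tool_rot: [3.141, -0.0, 0.41]
ft_force: [-0.0, -0.2, 1.1]
width: 0.289
```

Contact: the vertical force rose to about +1 N. I'll open and rise straight up.

Emit:
send_rows(
  rows=[
    [0.6,[0,0,0],[0,0,0]],
    [0.4,[0,0,0],[0,0,0]],
    [0.2,[0,0,0],[0,0,0]],
    [0.1,[0,0,0],[0,0,0]],
    [0,[0,0,-0.5],[0,0,0]],
    [0,[0,0,-1.2],[0,0,0]],
    [0,[0,0,-2.0],[0,0,0]],
    [0,[0,0,-2.8],[0,0,0]],
  ],
  squeeze=10,
)

```text
time: 48.58
position: [0.4692, -0.3828, 0.2309]
tool_rot: [-3.142, -0.0, 0.41]
ft_force: [0.1, -0.4, 0.7]
width: 0.984
```

Emit:
send_rows(
  rows=[
    [0,[-1,1,-0.3],[0,0,0]],
    [0,[-2,1.5,-0.3],[0,0,0]],
    [0,[-2.5,2.2,-0.3],[0,0,0]],
    [0,[-2.5,3,-0.3],[0,0,0]],
    [0,[-2.5,3,-0.3],[0,0,0]],
    [0,[-2.5,3,-0.3],[0,0,0]],
  ],
)

```text
time: 49.32
position: [0.4039, -0.6071, 0.2467]
tool_rot: [-3.14, -0.0, 0.41]
ft_force: [0.0, 0.1, 0.3]
width: 1.002
```

```bash
python3 - <<'E'
from h import *
f=shot('top','t30.png');g=shot('side','s30.png')
cv2.imwrite('pics/c30.png',cv2.resize(np.vstack([g['image'][100:250,270:520],f['image'][120:270,300:550]]),None,fx=2,fy=2))
go(0.4695,-.383,.2)
for n,h in(('t',f),('s',g)):
    print(n)
    for c in blobs(h,*BL,win=(390,140,420,185) if n=='s' else(425,185,465,215),amin=4): M=cv2.moments(c);u,v=M['m10']/M['m00'],M['m01']/M['m00'];print(u,v,ray(h,u,v,.092))
pots(f,z=.058)
print('blank');pots(f,col=BL,win=(330,200,370,230))
c=np.vstack(blobs(f,*GR,win=(312,132,412,200),amin=30)); r=cv2.minAreaRect(np.array([ray(f,u,v,.031)[:2] for u,v in c[:,0]],np.float32)); print('carrier',r)
E
```

```text
t 49.42 pos [ 0.4042 -0.6065  0.2482] yaw [ 3.141e+00 -1.000e-03  4.110e-01] F [ 0.67  0.25 -0.68] w 87.0
shift [ 2.486 -2.98   0.803] turn [ 1.000e-03 -0.000e+00 -1.159e+00]
t
446.4736842105263 197.14327485380116 [ 0.46921026 -0.38430607  0.092     ]
s
400.0 180.56060606060603 [ 0.39948731 -0.25623617  0.092     ]
403.025 157.025 [ 0.46660826 -0.37880299  0.092     ]
px 336.5 172.9 A 187.5 r 8.2 xyz [ 0.5493 -0.082   0.058 ]
px 342.8 152.6 A 189.0 r 8.3 xyz [ 0.6079 -0.1019  0.058 ]
px 392.0 150.7 A 197.5 r 8.6 xyz [ 0.6096 -0.2445  0.058 ]
px 376.1 163.6 A 429.5 r 21.9 xyz [ 0.5733 -0.1971  0.058 ]
blank
px 348.5 213.1 A 171.0 r 7.8 xyz [ 0.4326 -0.1135  0.05  ]
carrier ((0.5775075554847717, -0.16053490340709686), (0.12893542647361755, 0.2326345294713974), 0.4008362591266632)
```

View pics/c30.png

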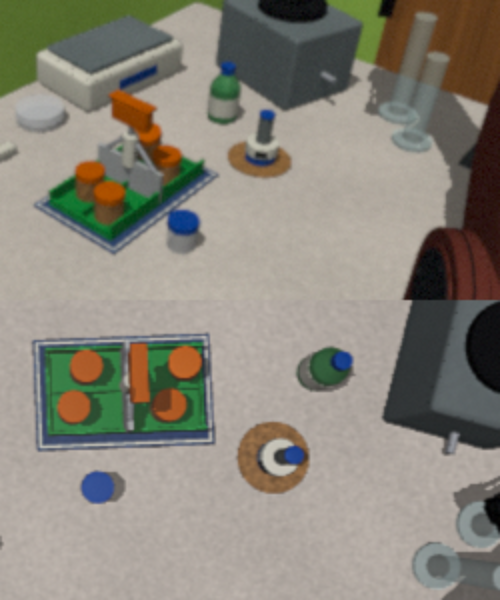

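The carrier is centred inside the mat border with four pots. The clicker stands upright on the coaster, the blank hasn't moved, and the arm is clear. I'm handing in.

```bash
python3 -c "
from h import *
print(bot.finish_job())"
```

```text
the job is handed in; nothing more can be done
None
```

The job is done and was handed in at about 49 s. I put all four orange-lidded pots in the carrier and lifted it by the handle. It hung level for about 2.5 s, and I then set it down on the mat. I pressed the clicker on the pad until its button bottomed out (about 23 N at the wrist) and stood it back on its coaster.

Last checks from the final pictures:
- **Carrier:** its centre is about 1 mm from the mat's centre and its direction within about 0.01 rad. The handle is back down and all four pots are inside.
- **Clicker:** it stands upright, its head within about 5 mm of the coaster's middle. I saw the button out after the press.
- **Bystanders:** the blank's measured position is unchanged. The beaker was last checked by eye just after the press and the bottle in the final pictures; neither looked moved.
- **Robot:** it stands clear of everything.

No check failed. The two cameras disagreed by about 3–5 mm throughout, well inside the tolerances. I noticed no knocked object and no grip slip.

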